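# Nest the kitchen canisters for the move

## Robot

A 6-joint arm with a two-finger parallel gripper is mounted at the origin on the work surface. World frame = base frame: x ahead of the robot, y to its left, z up, the work surface at z = 0. Lengths are in mm, angles in rad, forces in N, time in s.
With the tool pointing down it reaches from about 350 to 875 mm from the base axis. Payload 4.2 kg.
Tool frame: the origin (TCP) lies midway between the tips of the shut fingers; the grasp point (between the pads) lies 19 mm behind it; z points along the fingers, x is the direction in which the jaws open and shut, and the axes are right-handed (so a half turn about z gives the same grasp; the last joint's range is limited). The gripper opens to 85 mm and grips with 20 to 120 N. Pads are 22 mm wide; open, the fingers measure 114 mm over their backs; the gripper's body (76 mm by 85 mm) begins 54 mm behind the grasp point. The pads swing forward as they close: fully open they stand 13 mm farther back than shut.
Start: joints at [0.259, 0.385, 0.008, 0, -1.194, -0.259], TCP at [624.979, 0.025, 231.312] pointing down, gripper open.
Joint ranges: [-3.14, 3.14], [-1.21, 2.06], [-1.07, 1.41], [-3.16, 2.05], [-2.99, -0.16], [-3.1, 3.1]. Speed limits (rad/s): [2.79, 2.79, 3.14, 3.14, 3.14, 3.14].

## Interface

Orientations are given as a 3x3 rotation matrix whose columns are the frame's x, y, z axes.
In Python, from cell import r, read_camera, camera_params, order gives the robot as it stands.
- The arm moves only by the tool arm_command, never from a script. Its argument "increments" is one flat list of numbers, 5 for each row, row after row: the opening, from -1 (shut) to 1 (fully open), then the shift along the tool's x, y, z as a fraction of full scale, then the turn about the tool's z as a fraction of full scale. A call has 1 to 5 rows; each row shifts and turns the pose as measured when the row begins, along the tool's axes as they then stand; what a row does not reach is not made up. Full scale, the value 1, is 2 cm for a shift and 180 degrees for a turn. A row lasts 1/12 s, in which the tool goes at most 41.7 mm and 7.16 degrees, less where a joint would pass 70% of its speed; a pose out of reach is approached as far as the arm can. A call with a number of a shift or a turn outside -1 to 1 is refused whole. A call with a gripper value outside its range is refused whole. The fingers move at their own pace and stop on an object; the grip force is fixed at half the most. Time passes only in rows, so rows that do not move let the fingers close. It gives the time, the measured TCP pose, the force and the opening at its end, in the units of the state.
- r.read_state(): the state, without advancing time (a new reading comes with each control period).
- read_camera(name): name is "scene" or "side" or "wrist"; returns the picture (400x640x3 uint8, red, green, blue); there is no depth.
- camera_params(name): a dict with "intrinsics" (3x3 intrinsics, pixels), "position" and "attitude" of the camera in the world. Camera axes: x right, y up, looking along -z (the intrinsics and any distortion apply to the point x, -y, -z); pixel columns grow to the right and rows downward; lengths in mm; the calibration is good to about 2 mm. The wrist camera is an equidistant fisheye: a pixel r from the principal point sees the ray r / f radians off the axis. A picture is of the moment at which its call begins: read the wrist's pose just before it. camera_params takes no time and is no camera call; for the wrist camera it gives the pose at the moment of the call.
- order.sign_off(): hands the job in, once; it reports no verdict.
The state is a dict: "t": time; "q": joint angles; "qvel": joint speeds; "joint_torque": joint torques, N m; "eef_pos": TCP position; "ee_rot": TCP orientation; "force": force on the tool from outside, world axes, zero at the start; "ft_torque": the same for the moment, N m; "opening": finger opening in mm.
Only numpy, scipy, OpenCV 4.12 (cv2) and the standard library are available. Lean on these libraries where they do the work, as an engineer would, in place of code of your own. Each camera call takes 0.05 s, during which the arm holds its last target.

## Task

Pack the canister set for the move: stand the wide blue canister in the middle of the round cork trivet, then put the green one inside it, then the red one inside the green, and finally put the wooden lid on the red one with its knob up. Move them one at a time in that order, let each stand upright and fully down before the next, and leave the pepper mill and the toilet roll holder where they are.

Things in the scene. Friction and masses are not known exactly. Their poses are not given: they have to be found in the camera images.
- blue_mid (a point): Centre (half-way up, on the axis) of the blue canister: loose, round, straight-walled, open at the top, stands upright with z up; outer diameter 70 mm, wall 3 mm (inner diameter 64), height 60, bottom 4 mm thick; 0.11 to 0.2 kg. This is the widest and lowest canister.
- green_mid (a point): Centre (half-way up, on the axis) of the green canister: loose, round, straight-walled, open at the top, stands upright with z up; outer diameter 52 mm, wall 3 mm (inner diameter 46), height 95, bottom 4 mm thick; 0.09 to 0.17 kg. Standing inside the blue one it has 6 mm of play all round and its top 39 mm shows above the blue rim: hold it by less than that, close under its rim.
- red_mid (a point): Centre (half-way up, on the axis) of the red canister: loose, round, straight-walled, open at the top, stands upright with z up; outer diameter 34 mm, wall 3 mm (inner diameter 28), height 130, bottom 4 mm thick; 0.07 to 0.13 kg. Standing inside the green one it has 6 mm of play all round and its top 39 mm shows above the green rim: hold it by less than that, close under its rim.
- lid_mid (a point): Centre (half-way up, on the axis) of the dark wooden lid: loose, round, 45 mm high, standing with its knob up (z up). From below: a tapered plug 10 mm high (diameter 18 at the bottom, 24 at its top), a disc 42 mm across and 5 mm thick, a cylindrical knob 18 mm across and 30 mm high to grip. On the red canister the plug is inside the mouth and the disc rests on the rim. About 0.05 kg.
- trivet_top (a point): Centre of the upper face of the round cork trivet: 110 mm across, 6 mm thick, fixed flat on the table; z up.
- mill_mid (a point): Bystander: centre (half-way up) of the glass pepper mill with steel foot and head, upright, 54 mm across, 134 mm high, loose; it stands among the canisters.
- holder: Bystander: chrome standing toilet roll holder, empty, loose; origin at the centre of the underside of its round foot (110 mm across); a post 30 mm off centre towards its y carries an arm that runs along its -y to 100 mm off centre, 136 mm high in all. (Beyond the work, from about 775 mm ahead of the robot base, also lies a fixed grey cutlery tray 45 mm high with a ladle and a yellow spatula; it plays no part.)
Things that resemble listed ones, but are neither listed nor needed, are in the scene too. Several things look just like the part that bears lid_mid: the one meant starts farthest to the robot's right.

How it is judged:
By the outcome, as a careful person would: the job done as asked, in the order asked, and still so for the second after the job is handed in, with the robot touching nothing.
It also fails if it takes over 99 s, if anything falls off the work surface, if the arm or the gripper's body presses on something with over 40 N, if the wrist force passes 120 N, or if a joint passes its speed limit or range.

## Working session

There is one attempt and no reset: what is moved stays moved. The work goes in short steps, Python scripts to look and compute and a tool call to move; the robot and the scene stay as the last step left them, time stands still between calls to the robot, and variables do not carry over. Pictures are saved under pics/ and viewed, and the job is handed in when it is done.

Besides the shell and the picture viewer there is one more tool, called after "Emit:" as name(argument=value, ...), one argument or row to a line, values as JSON. arm_command: Moves the arm, as the interface text tells. Shift numbers are shares of 2 cm and turn numbers shares of 180 degrees, none past 1 either way. Its arguments: {"type":"object","properties":{"increments":{"type":"array"}},"required":["increments"]}

```bash
ls; mkdir -p pics; python3 - <<'E'
from cell import r, read_camera, camera_params
import cv2
s=r.read_state();print(s['t'],s['q'],s['eef_pos'],s['ee_rot'],s['opening'])
for n in ['scene','side','wrist']:
    p=camera_params(n);print(n,p)
    cv2.imwrite(f'pics/{n}0.png',read_camera(n)[:,:,::-1])
E
```

```text
pics
0.0 [ 2.58612001e-01  3.85587309e-01  6.63521892e-03 -5.11674881e-04
 -1.19396135e+00 -2.58613482e-01] [6.24430964e+02 3.41160494e-02 2.30204791e+02] [[-9.99997631e-01  1.90182007e-04 -2.16833694e-03]
 [ 1.90359097e-04  9.99999979e-01 -8.14646048e-05]
 [ 2.16832141e-03 -8.18771745e-05 -9.99997646e-01]] 85.08800833872833
scene {'intrinsics': array([[514.79478558,   0.        , 311.82421879],
       [  0.        , 514.79478558, 199.76748389],
       [  0.        ,   0.        ,   1.        ]]), 'position': array([1502.00552638, -550.0354082 ,  765.2189178 ]), 'attitude': array([[ 0.41197877, -0.51360385,  0.75265169],
       [ 0.91103566,  0.21680501, -0.35072726],
       [ 0.01695622,  0.83018472,  0.55723049]])}
side {'intrinsics': array([[484.50823907,   0.        , 318.3033896 ],
       [  0.        , 484.50823907, 201.86223379],
       [  0.        ,   0.        ,   1.        ]]), 'position': array([ -36.01438499,  484.08768038, 1098.21878203]), 'attitude': array([[-6.90462895e-01,  5.53232075e-01, -4.66042124e-01],
       [-7.23367810e-01, -5.28025742e-01,  4.44890804e-01],
       [ 4.56250226e-05,  6.44300463e-01,  7.64772457e-01]])}
wrist {'intrinsics': array([[309.70691629,   0.        , 321.19270633],
       [  0.        , 309.70691629, 199.72265342],
       [  0.        ,   0.        ,   1.        ]]), 'position': array([624.47300626, -76.18337252, 372.41892799]), 'attitude': array([[-0.99999806, -0.00148815,  0.00129049],
       [ 0.00103531, -0.95444766, -0.29837658],
       [ 0.00167574, -0.29837467,  0.95444735]])}
```

View pics/scene0.png

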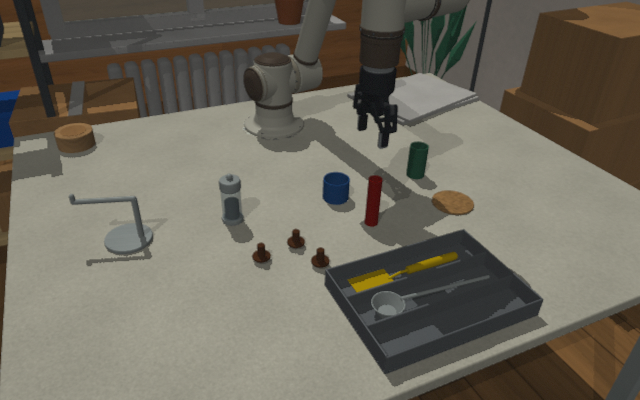

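View pics/side0.png

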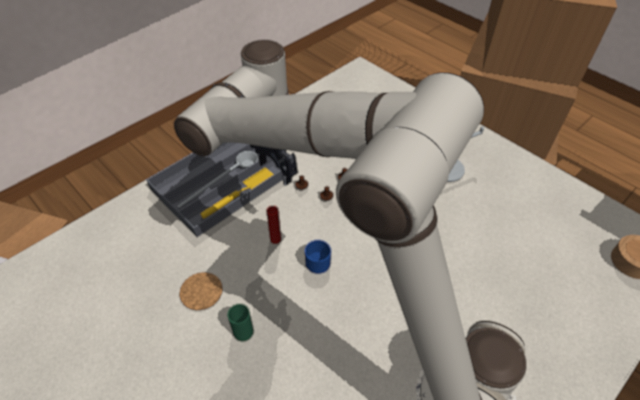

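View pics/wrist0.png

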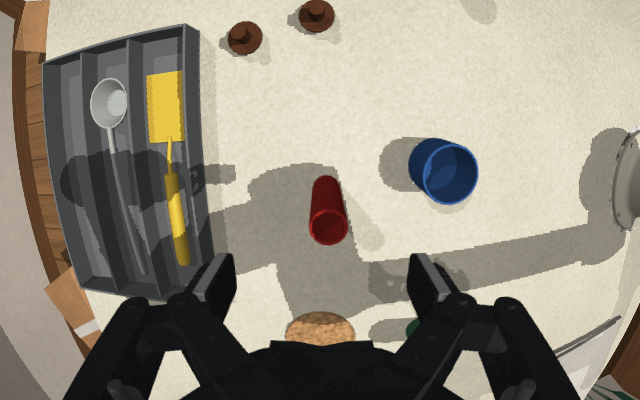

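```bash
cat > h.py <<'E'
import numpy as np,cv2
from cell import r, read_camera, camera_params
def ray(n,u,v,p=None):
    p=p or camera_params(n);K=p['intrinsics'];a=(u-K[0,2])/K[0,0];b=(v-K[1,2])/K[1,1]
    if n=='wrist':
        th=np.hypot(a,b);s=np.sin(th)/max(th,1e-9);d=np.array([a*s,-b*s,-np.cos(th)])
    else: d=np.array([a,-b,-1.])
    return p['position'],p['attitude']@d
def onz(n,u,v,z,p=None):
    o,d=ray(n,u,v,p);return (o+d*(z-o[2])/d[2])
def proj(n,X,p=None):
    p=p or camera_params(n);K=p['intrinsics'];c=p['attitude'].T@(np.array(X)-p['position'])
    x,y,z=c[0],-c[1],-c[2]
    if n=='wrist':
        h=np.hypot(x,y);th=np.arctan2(h,z);x,y=x/h*th,y/h*th
    else: x,y=x/z,y/z
    return K[0,0]*x+K[0,2],K[1,1]*y+K[1,2]
def mask(im,c):
    h=cv2.cvtColor(im,cv2.COLOR_RGB2HSV);H,S,V=cv2.split(h)
    m={'blue':(H>100)&(H<125)&(S>130)&(V>35),'green':(H>65)&(H<95)&(S>100)&(V>20),
       'red':((H<4)|(H>176))&(S>170)&(V>50),'cork':(H>8)&(H<20)&(S>90)&(V>90),
       'wood':((H<11)|(H>176))&(S>90)&(V>20)&(V<130)}[c]
    return m.astype(np.uint8)
def blobs(im,c,amin=60):
    n,l,st,ce=cv2.connectedComponentsWithStats(mask(im,c))
    return [(st[i].tolist(),ce[i].round(1).tolist()) for i in range(1,n) if st[i][4]>=amin]
E
python3 - <<'E'
from h import *
z={'blue':30,'green':47.5,'red':65,'cork':6,'wood':20}
for n in ['scene','side','wrist']:
    im=cv2.imread(f'pics/{n}0.png')[:,:,::-1]
    for c in z:
        for st,ce in blobs(np.ascontiguousarray(im),c):
            X=onz(n,*ce,z[c])
            if 300<X[0]<1000 and abs(X[1])<500: print(n,c,st,ce,X.round(0)[:2])
im=cv2.imread('pics/scene0.png');cv2.imwrite('pics/crop1.png',cv2.resize(im[210:290,180:360],None,fx=4,fy=4,interpolation=2))
E
```

```text
scene blue [324, 173, 25, 31, 700] [335.8, 188.0] [483.  -5.]
scene green [407, 143, 21, 36, 564] [417.1, 160.3] [466. 261.]
scene red [365, 176, 17, 50, 584] [373.1, 200.4] [617.  28.]
scene cork [433, 191, 41, 23, 636] [454.5, 201.4] [631. 274.]
scene wood [365, 175, 18, 52, 647] [373.1, 200.1] [559.  65.]
side blue [305, 241, 25, 32, 647] [317.4, 256.3] [481.  -6.]
side green [229, 305, 23, 35, 592] [240.2, 322.0] [464. 260.]
side red [268, 207, 12, 36, 310] [273.5, 224.6] [619.  25.]
side cork [180, 273, 42, 37, 1198] [200.3, 291.0] [622. 272.]
side wood [296, 176, 11, 13, 76] [301.2, 183.3] [ 709. -156.]
side wood [321, 187, 12, 13, 79] [326.3, 194.1] [ 626. -181.]
side wood [267, 206, 14, 38, 375] [273.5, 224.6] [647.   5.]
wrist blue [409, 139, 69, 65, 3409] [443.4, 170.1] [479.  -6.]
wrist green [407, 319, 13, 18, 100] [412.2, 326.5] [497. 212.]
wrist red [310, 176, 38, 69, 2008] [327.2, 212.0] [618.  34.]
wrist cork [314, 0, 10, 14, 103] [318.2, 6.2] [ 627. -198.]
wrist cork [231, 21, 16, 17, 130] [238.3, 29.2] [ 722. -174.]
wrist cork [250, 29, 12, 11, 64] [256.7, 33.9] [ 700. -166.]
wrist cork [230, 45, 17, 8, 74] [238.9, 49.1] [ 721. -148.]
wrist cork [286, 312, 69, 34, 1766] [320.0, 329.3] [626. 246.]
wrist wood [301, 0, 33, 32, 317] [315.6, 16.4] [ 630. -181.]
wrist wood [243, 22, 14, 17, 62] [250.3, 29.1] [ 704. -169.]
wrist wood [228, 32, 31, 22, 171] [244.9, 42.0] [ 711. -154.]
wrist wood [309, 175, 39, 70, 2069] [327.7, 211.4] [616.  49.]
```

View pics/crop1.png

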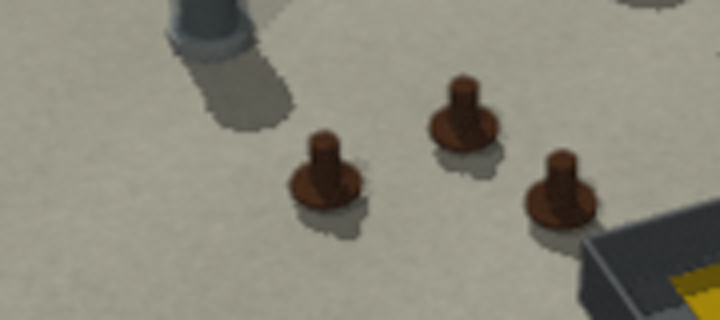

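```bash
python3 - <<'E'
from h import *
for k,u,v in [('A',261.2,256),('B',296,241.5),('C',320.3,260)]: print(k,onz('scene',u,v,14).round(0))
print('mill foot',onz('scene',232,218,5).round(0),'top',onz('scene',231,182,120).round(0))
print('holder',onz('scene',129,238,5).round(0),'post top',onz('scene',135,200,130).round(0),'arm end',onz('scene',72,198,130).round(0))
# trivet ellipses
for n in ['scene','side']:
    im=np.ascontiguousarray(cv2.imread(f'pics/{n}0.png')[:,:,::-1])
    h=cv2.cvtColor(im,cv2.COLOR_RGB2HSV)
    m=((h[...,0]>5)&(h[...,0]<22)&(h[...,1]>80)&(h[...,2]>60)).astype(np.uint8)
    cs,_=cv2.findContours(m,0,1)
    for c in cs:
        x,y,w,hh=cv2.boundingRect(c)
        if (n=='scene' and 425<x<450 and 180<y<200)or(n=='side' and 170<x<190 and 260<y<285):
            c=cv2.convexHull(c);e=cv2.fitEllipse(c);print(n,e,onz(n,*e[0],4).round(1))
E
```

```text
A [ 650. -275.   14.]
B [ 632. -183.   14.]
C [ 714. -159.   14.]
mill foot [ 472. -290.    5.] top [ 488. -289.  120.]
holder [ 455. -537.    5.] post top [ 494. -508.  130.] arm end [ 433. -632.  130.]
scene ((452.4364013671875, 202.24241638183594), (23.111351013183594, 42.322418212890625), 100.78955078125) [629.9 268.5   4. ]
side ((200.53114318847656, 290.7959289550781), (35.633140563964844, 43.200138092041016), 66.27397918701172) [623.6 270.8   4. ]
```

Emit:
arm_command(
  increments=[1,1,0,0.5,0,1,1,0,0.5,0,1,1,-0.1,0.5,0,1,1,-0.1,0.5,0,1,1,-0.1,0,0],
)

```text
t: 0.57
eef_pos: [523.4, -6.0, 186.0]
ee_rot: [[-1.0, 0.001, -0.003], [0.001, 1.0, -0.001], [0.003, -0.001, -1.0]]
force: [0.4, 0.1, 0.6]
opening: 85.9
```

```bash
python3 - <<'E'
from h import *
p=camera_params('wrist');im=read_camera('wrist');cv2.imwrite('pics/w1.png',im[:,:,::-1])
for st,ce in blobs(im,'blue'): print(st,ce,onz('wrist',*ce,30,p).round(1))
print(p['position'],r.read_state()['eef_pos'])
E
```

```text
[329, 145, 75, 80, 4656] [364.9, 185.4] [479.1  -4.   30. ]
[523.46754448 -82.10167339 328.14690128] [519.73946797  -6.56050701 186.70494676]
```

View pics/w1.png

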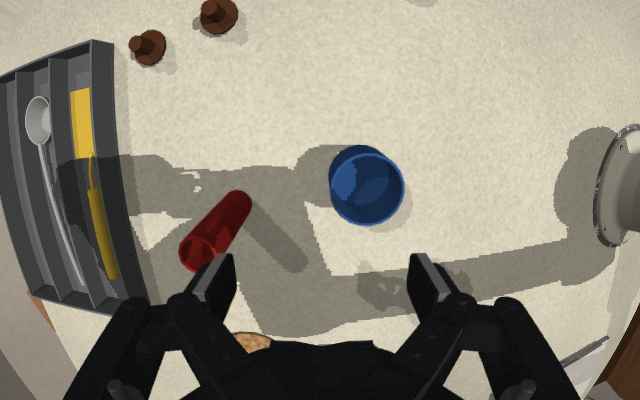

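```bash
python3 - <<'E'
from h import *
p=camera_params('wrist');print(p['position'])
p['position'][:2]+=[3.7,0]
for a in [(368,189)]: print(onz('wrist',*a,60,p))
# edges left/right of rim
print(onz('wrist',331,189,60,p),onz('wrist',404.5,189,60,p),onz('wrist',368,153,60,p),onz('wrist',367,225,60,p))
print(r.read_state()['eef_pos'])
E
```

```text
[520.06246196 -82.74376677 328.78873687]
[480.15168769  -8.76471467  60.        ]
[513.79757944  -8.82612697  60.        ] [445.70678795  -8.79837973  60.        ] [481.26307469 -41.74203982  60.        ] [479.52236746  26.40669102  60.        ]
[519.73946797  -6.56050701 186.70494676]
```

Emit:
arm_command(
  increments=[1,1,0,0,0,1,0.98,0,0,0,1,0,0,0.5,0,1,0,0,1,0,1,0,0,1,0],
)

```text
t: 1.03
eef_pos: [478.7, -6.4, 139.7]
ee_rot: [[-1.0, 0.001, 0.004], [0.001, 1.0, 0.002], [-0.004, 0.002, -1.0]]
force: [0.1, -0.0, 0.2]
opening: 85.3
```

Emit:
arm_command(
  increments=[1,0,0,0.5,0,1,0,0,0.5,0,1,0,0,0,0],
)

```text
t: 1.28
eef_pos: [475.9, -6.9, 115.5]
ee_rot: [[-1.0, 0.001, -0.003], [0.001, 1.0, 0.001], [0.003, 0.001, -1.0]]
force: [-0.3, -0.4, -0.6]
opening: 85.3
```

Emit:
arm_command(
  increments=[1,-0.2,0,0,0,1,0,0,0.5,0,1,0,0,0.5,0,1,0,0,0,0],
)

```text
t: 1.62
eef_pos: [483.0, -6.5, 97.2]
ee_rot: [[-1.0, 0.0, 0.002], [0.0, 1.0, 0.001], [-0.002, 0.001, -1.0]]
force: [-0.1, -0.4, 1.0]
opening: 85.5
```

```bash
python3 - <<'E'
from h import *
print(r.read_state()['eef_pos']);p=camera_params('wrist')
im=read_camera('wrist');cv2.imwrite('pics/w2.png',im[:,:,::-1]);print(r.read_state()['eef_pos'],p['position'])
E
```

```text
[482.95599274  -6.47841435  97.21008452]
[483.63940437  -6.36618742  98.11039765] [482.41776701 -82.86956454 239.18212852]
```

View pics/w2.png

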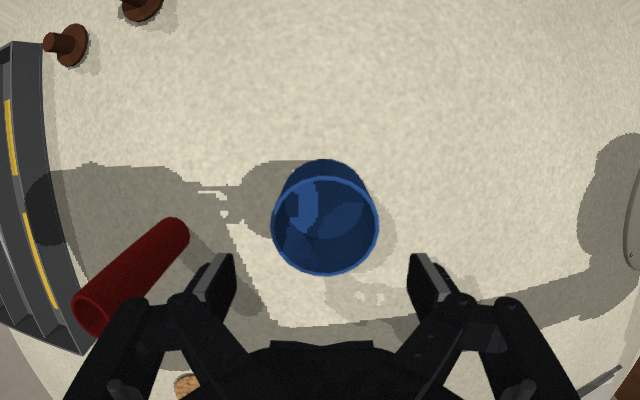

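Emit:
arm_command(
  increments=[1,0.12,-0.04,0.5,0,1,0,0,1,0,1,0,0,1,0,1,0,0,0.8,0,1,0,0,0,0],
)

```text
t: 2.08
eef_pos: [488.2, -5.7, 36.8]
ee_rot: [[-1.0, -0.002, 0.017], [-0.002, 1.0, 0.004], [-0.017, 0.004, -1.0]]
force: [-0.5, -1.1, -0.2]
opening: 85.3
```

Emit:
arm_command(
  increments=[1,0,0,0,0,1,0,0,0,0],
)

```text
t: 2.25
eef_pos: [489.8, -5.4, 38.4]
ee_rot: [[-1.0, -0.003, 0.019], [-0.002, 1.0, 0.004], [-0.019, 0.004, -1.0]]
force: [-0.1, -1.1, -0.9]
opening: 85.2
```

Emit:
arm_command(
  increments=[1,0,0,-0.8,0,1,0,0,-0.8,0,1,0.2,0,0,0,1,0.15,0,0,0],
)

```text
t: 2.58
eef_pos: [485.4, -4.8, 76.0]
ee_rot: [[-1.0, -0.003, 0.028], [-0.003, 1.0, 0.006], [-0.028, 0.006, -1.0]]
force: [-1.2, -0.5, 0.0]
opening: 85.5
```

```bash
python3 - <<'E'
from h import *
print(r.read_state()['eef_pos']);p=camera_params('wrist')
im=read_camera('wrist');cv2.imwrite('pics/w3.png',im[:,:,::-1]);s=r.read_state();print(s['eef_pos'],s['ee_rot'][:,2],p['position'],p['attitude'][:,2])
E
```

```text
[485.40410054  -4.80735598  75.99065853]
[485.15647801  -4.83579569  76.11080993] [ 0.02792986  0.00624726 -0.99959036] [481.42062435 -81.91560638 217.53197781] [-0.02587412 -0.30445564  0.95217503]
```

View pics/w3.png

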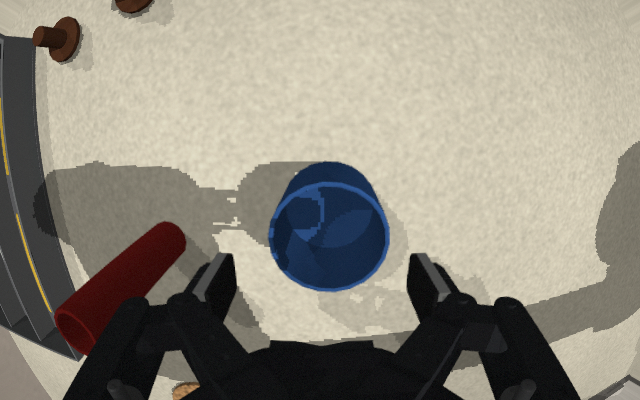

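Emit:
arm_command(
  increments=[1,0,0,-1,0],
)

```text
t: 2.72
eef_pos: [481.8, -5.5, 93.6]
ee_rot: [[-1.0, -0.003, 0.021], [-0.003, 1.0, 0.005], [-0.021, 0.005, -1.0]]
force: [0.8, -0.1, -0.5]
opening: 85.6
```

Emit:
arm_command(
  increments=[1,0,0,0,0],
)

```text
t: 2.8
eef_pos: [483.8, -5.1, 96.5]
ee_rot: [[-1.0, -0.004, 0.027], [-0.004, 1.0, 0.006], [-0.027, 0.006, -1.0]]
force: [0.9, -0.1, 0.9]
opening: 85.6
```

Emit:
arm_command(
  increments=[1,0,0,0,0],
)

```text
t: 2.88
eef_pos: [483.3, -5.1, 96.6]
ee_rot: [[-1.0, -0.004, 0.027], [-0.004, 1.0, 0.006], [-0.027, 0.006, -1.0]]
force: [0.6, 0.7, -1.2]
opening: 85.4
```

Emit:
arm_command(
  increments=[1,0.5,0,0,0],
)

```text
t: 2.97
eef_pos: [474.9, -4.7, 96.6]
ee_rot: [[-1.0, -0.004, 0.03], [-0.004, 1.0, 0.007], [-0.03, 0.007, -1.0]]
force: [0.8, 0.2, 0.2]
opening: 85.5
```

Emit:
arm_command(
  increments=[1,0,0,0,0],
)

```text
t: 3.05
eef_pos: [472.1, -5.2, 95.6]
ee_rot: [[-1.0, -0.003, 0.026], [-0.003, 1.0, 0.006], [-0.026, 0.006, -1.0]]
force: [-0.4, 0.3, 0.5]
opening: 85.2
```

Emit:
arm_command(
  increments=[1,0,0,0,0],
)

```text
t: 3.13
eef_pos: [471.5, -5.3, 95.3]
ee_rot: [[-1.0, -0.003, 0.026], [-0.003, 1.0, 0.006], [-0.026, 0.006, -1.0]]
force: [0.1, 0.5, 0.2]
opening: 85.3
```

Emit:
arm_command(
  increments=[1,0,0,-1,0,1,0,0,-1,0,1,0,0,-1,0,1,0,0,-0.5,0,1,0,0,0,0],
)

```text
t: 3.55
eef_pos: [466.4, -6.5, 163.9]
ee_rot: [[-1.0, -0.003, 0.015], [-0.003, 1.0, 0.003], [-0.015, 0.003, -1.0]]
force: [-0.5, -0.2, -0.1]
opening: 85.4
```

Emit:
arm_command(
  increments=[1,0,0,0.25,0,1,0,0,0.25,0,1,0,0,0.25,0,1,0,0,0.25,0,1,0,0,0,0],
)

```text
t: 3.97
eef_pos: [464.2, -6.9, 138.0]
ee_rot: [[-1.0, -0.003, 0.008], [-0.002, 1.0, 0.002], [-0.008, 0.002, -1.0]]
force: [0.4, -0.4, -0.1]
opening: 85.5
```

Emit:
arm_command(
  increments=[1,0,0,0.5,0,1,0,0,0,0,1,0,0,0.5,0,1,0,0,0,0],
)

```text
t: 4.3
eef_pos: [463.0, -7.4, 114.8]
ee_rot: [[-1.0, -0.003, 0.002], [-0.003, 1.0, -0.001], [-0.002, -0.001, -1.0]]
force: [-0.8, 0.3, -0.2]
opening: 85.5
```

Emit:
arm_command(
  increments=[1,-0.4,0,0,0,1,-0.4,0,0,0,1,0,0,0,0,1,0,0,0,0],
)

```text
t: 4.63
eef_pos: [482.1, -7.2, 116.1]
ee_rot: [[-1.0, -0.004, 0.004], [-0.004, 1.0, -0.001], [-0.004, -0.001, -1.0]]
force: [-0.1, 0.2, -0.4]
opening: 85.2
```

```bash
cat >> h.py <<'E'
def rim(name,c,zt,rad,tag=None,guess=None,iters=4):
    """fit rim centre: project convex-hull points that lie nearest the rim side onto z=zt, keep those, circle fit known radius"""
    p=camera_params(name);im=read_camera(name)
    if tag: cv2.imwrite(f'pics/{tag}.png',im[:,:,::-1])
    m=cv2.morphologyEx(mask(im,c),cv2.MORPH_CLOSE,np.ones((5,5)))
    n,l,st,ce=cv2.connectedComponentsWithStats(m)
    i=1+np.argmax(st[1:,4]);cs,_=cv2.findContours((l==i).astype(np.uint8),0,1)
    pts=cs[0][:,0]
    P=np.array([onz(name,u,v,zt,p)[:2] for u,v in pts])
    # rim points: outer silhouette on the far-from-camera-nadir side excluded -> robust circle fit of known radius
    from scipy.optimize import least_squares
    c0=np.array(guess) if guess is not None else P.mean(0)
    f=lambda q:np.hypot(*(P-q).T)-rad
    s=least_squares(f,c0,loss='cauchy',f_scale=1.0)
    return s.x,(np.abs(f(s.x))<1.5).mean(),p
E
python3 - <<'E'
from h import *
print(rim('wrist','blue',60,35,'w4',(480,-7))[:2]); s=r.read_state();print(s['eef_pos'],s['ee_rot'][:,2])
E
```

```text
(array([481.45272139,  -9.35570671]), np.float64(0.5709342560553633))
[482.28640869  -7.13438686 116.27244902] [ 0.0048866  -0.00101206 -0.99998755]
```

Emit:
arm_command(
  increments=[1,0,-0.1,0.6,0,1,0,0,0.6,0,1,0,0,0.6,0,1,0,0,0.3,0,1,0,0,0,0],
)

```text
t: 5.1
eef_pos: [484.6, -8.9, 75.4]
ee_rot: [[-1.0, -0.004, 0.011], [-0.004, 1.0, 0.001], [-0.011, 0.001, -1.0]]
force: [-0.3, -0.2, -0.5]
opening: 85.5
```

Emit:
arm_command(
  increments=[1,0.16,0,0.2,0,1,0,0,0.3,0,1,0,0,0.3,0,1,0,0,0.3,0,1,0,0,0.3,0],
)

```text
t: 5.52
eef_pos: [483.4, -8.3, 48.0]
ee_rot: [[-1.0, -0.005, 0.017], [-0.005, 1.0, 0.002], [-0.017, 0.002, -1.0]]
force: [-0.3, 0.2, -0.1]
opening: 85.3
```

Emit:
arm_command(
  increments=[1,0,0,0,0],
)

```text
t: 5.6
eef_pos: [482.6, -8.5, 46.7]
ee_rot: [[-1.0, -0.004, 0.015], [-0.004, 1.0, 0.002], [-0.015, 0.001, -1.0]]
force: [-0.6, -0.8, 0.4]
opening: 85.4
```

Emit:
arm_command(
  increments=[1,0,0,0.5,0,1,0,0,0,0,1,0,0,0.5,0,1,0,0,0,0],
)

```text
t: 5.93
eef_pos: [483.5, -8.4, 26.3]
ee_rot: [[-1.0, -0.005, 0.015], [-0.005, 1.0, 0.001], [-0.015, 0.001, -1.0]]
force: [0.2, -0.8, -0.3]
opening: 85.3
```

Emit:
arm_command(
  increments=[1,0.08,0,0.5,0,1,0,0,0,0,-1,0,0,0,0,-1,0,0,0,0,-1,0,0,0,0],
)

```text
t: 6.35
eef_pos: [484.0, -8.0, 19.5]
ee_rot: [[-1.0, -0.007, 0.019], [-0.007, 1.0, 0.001], [-0.019, 0.001, -1.0]]
force: [0.0, 0.1, -0.9]
opening: 69.2
```

Emit:
arm_command(
  increments=[-1,0,0,0,0,-1,0,0,0,0,-1,0,0,0,0],
)

```text
t: 6.6
eef_pos: [484.7, -7.8, 20.7]
ee_rot: [[-1.0, -0.007, 0.021], [-0.007, 1.0, 0.002], [-0.021, 0.002, -1.0]]
force: [-0.1, 0.7, -0.8]
opening: 69.5
```

Emit:
arm_command(
  increments=[-1,0,0,-1,0,-1,0,0,-1,0,-1,-0.3,0.3,-1,0,-1,-0.5,0.7,-0.5,0,-1,-0.5,0.7,0,0],
)

```text
t: 7.02
eef_pos: [505.4, 24.4, 92.5]
ee_rot: [[-1.0, -0.002, 0.012], [-0.002, 1.0, 0.0], [-0.012, 0.0, -1.0]]
force: [-0.3, 0.1, -1.5]
opening: 69.5
```

Emit:
arm_command(
  increments=[-1,-0.5,0.8,0,0,-1,-0.5,0.8,0,0,-1,-0.5,0.8,0,0,-1,-0.5,0.8,0,0,-1,-0.5,0.8,0,0],
)

```text
t: 7.43
eef_pos: [556.7, 107.3, 95.1]
ee_rot: [[-1.0, 0.0, 0.014], [0.0, 1.0, 0.002], [-0.014, 0.002, -1.0]]
force: [-0.0, -0.1, -1.4]
opening: 69.3
```

Emit:
arm_command(
  increments=[-1,-0.4,0.8,0,0,-1,-0.4,0.8,0,0,-1,-0.4,0.8,0,0,-1,-0.2,0.4,0,0,-1,0,0,0,0],
)

```text
t: 7.85
eef_pos: [586.8, 168.6, 94.2]
ee_rot: [[-1.0, -0.002, 0.013], [-0.002, 1.0, 0.002], [-0.013, 0.002, -1.0]]
force: [-0.2, -0.6, -0.7]
opening: 69.7
```

```bash
cat >> h.py <<'E'
def snap(tags):
    for n,t in tags.items(): cv2.imwrite(f'pics/{t}.png',read_camera(n)[:,:,::-1])
def st():
    s=r.read_state();print('t',round(s['t'],2),s['eef_pos'].round(1),s['ee_rot'][:,2].round(3),s['ee_rot'][:,0].round(3),s['force'].round(1),round(s['opening'],1))
E
python3 - <<'E'
from h import *
snap({'scene':'s5','side':'d5','wrist':'w5'});st()
a=cv2.imread('pics/s5.png')[100:250,330:530];b=cv2.imread('pics/d5.png')[220:370,130:330]
cv2.imwrite('pics/c5.png',np.hstack([cv2.resize(x,None,fx=2,fy=2) for x in(a,b)]))
E
```

```text
t 8.0 [585.4 166.5  94.1] [ 0.012  0.001 -1.   ] [-1.     0.    -0.012] [ 0.4 -0.1 -0.6] 69.5
```

View pics/w5.png

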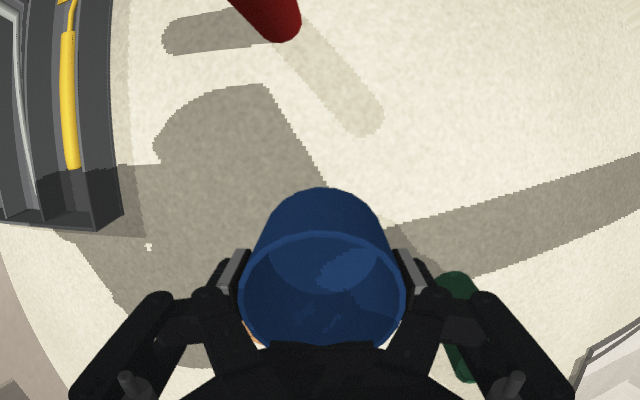

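View pics/c5.png

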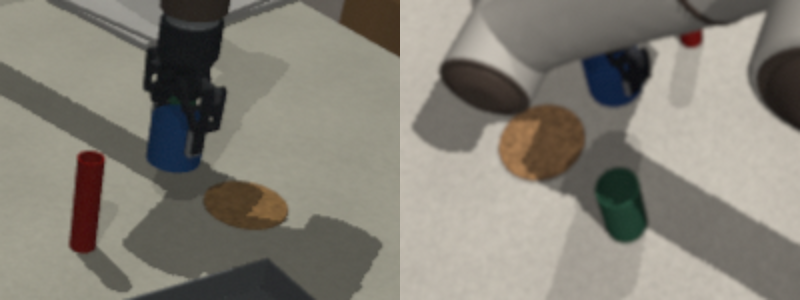

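```bash
python3 - <<'E'
from h import *
from scipy.optimize import least_squares
p={'intrinsics':camera_params('wrist')['intrinsics'],'position':np.array([624.473,-76.183,372.419]),'attitude':np.array([[-0.99999806,-0.00148815,0.00129049],[0.00103531,-0.95444766,-0.29837658],[0.00167574,-0.29837467,0.95444735]])}
im=np.ascontiguousarray(cv2.imread('pics/wrist0.png')[:,:,::-1]);m=mask(im,'cork');P=[]
for u in range(292,350,3):
    v=np.nonzero(m[300:350,u])[0]
    if len(v): P.append(onz('wrist',u,300+v[0]-.5,5,p)[:2])
P=np.array(P);s=least_squares(lambda q:np.hypot(*(P-q).T)-55,[625,270],loss='cauchy');print('wrist',s.x,np.abs(s.fun).max())
for n,t in [('scene','s5'),('side','d5')]:
    im=np.ascontiguousarray(cv2.imread(f'pics/{t}.png')[:,:,::-1]);h=cv2.cvtColor(im,cv2.COLOR_RGB2HSV)
    m=((h[...,0]>5)&(h[...,0]<22)&(h[...,1]>80)&(h[...,2]>50)).astype(np.uint8)
    for c in cv2.findContours(m,0,1)[0]:
        x,y,w,hh=cv2.boundingRect(c)
        if cv2.contourArea(c)>400 and ((n=='scene' and 425<x<450 and 180<y<200)or(n=='side' and 170<x<190 and 260<y<285)):
            P=np.array([onz(n,u,v,3,p=None)[:2] for u,v in c[:,0]])
            s=least_squares(lambda q:np.hypot(*(P-q).T)-55,[625,270],loss='soft_l1');print(n,(x,y,w,hh),s.x,np.abs(s.fun).max())
p=camera_params('wrist');st()
# held blue rim in wrist w5
im=np.ascontiguousarray(cv2.imread('pics/w5.png')[:,:,::-1])
for z in (100,):
  print([onz('wrist',u,v,z,p).round(1) for u,v in [(321,232),(238,288),(406,288)]],p['position'])
E
```

```text
wrist [626.14036675 266.94646572] 1.961300360083257
scene (432, 191, 42, 24) [627.5467769  270.06350036] 4.232734374411486
side (180, 273, 42, 37) [625.85552264 269.30420581] 4.226723949973021
t 8.0 [585.4 166.5  94.1] [ 0.012  0.001 -1.   ] [-1.     0.    -0.012] [ 0.4 -0.1 -0.6] 69.5
[array([585.3, 149. , 100. ]), array([630. , 182.8, 100. ]), array([539.8, 182.2, 100. ])] [583.47894199  90.1182933  236.13921386]
```

Emit:
arm_command(
  increments=[-1,-0.4,1,0,0,-1,-0.4,1,0,0,-1,-0.4,1,0,0,-1,-0.4,1,0,0,-1,-0.2,0.5,0,0],
)

```text
t: 8.42
eef_pos: [618.8, 250.3, 94.8]
ee_rot: [[-1.0, 0.01, 0.005], [0.01, 1.0, -0.002], [-0.005, -0.002, -1.0]]
force: [0.3, -0.4, -0.8]
opening: 69.3
```

Emit:
arm_command(
  increments=[-1,0,0,0,0,-1,0,0,0,0],
)

```text
t: 8.58
eef_pos: [618.5, 250.3, 94.3]
ee_rot: [[-1.0, 0.01, 0.004], [0.01, 1.0, -0.002], [-0.004, -0.002, -1.0]]
force: [0.7, -0.7, -1.1]
opening: 69.4
```

Emit:
arm_command(
  increments=[-1,-0.2,0.5,0,0,-1,-0.2,0.4,0.3,0,-1,0,0,0.5,0,-1,0,0,0.5,0,-1,0,0,0.3,0],
)

```text
t: 9.0
eef_pos: [626.8, 266.2, 61.3]
ee_rot: [[-1.0, 0.013, 0.005], [0.013, 1.0, -0.001], [-0.005, -0.001, -1.0]]
force: [0.1, 0.0, -0.8]
opening: 69.6
```

Emit:
arm_command(
  increments=[-1,0,0,0,0],
)

```text
t: 9.08
eef_pos: [625.5, 265.2, 58.7]
ee_rot: [[-1.0, 0.014, 0.001], [0.014, 1.0, -0.004], [-0.001, -0.004, -1.0]]
force: [0.1, -0.2, -0.2]
opening: 69.3
```

Emit:
arm_command(
  increments=[-1,0,0.12,0.5,0,-1,0,0,0.4,0,-1,0,0,0.2,0,-1,0,0,0,0],
)

```text
t: 9.42
eef_pos: [624.7, 266.5, 32.9]
ee_rot: [[-1.0, 0.015, -0.002], [0.015, 1.0, -0.005], [0.002, -0.005, -1.0]]
force: [-0.3, 0.1, -0.9]
opening: 69.6
```

```bash
python3 - <<'E'
from h import *
snap({'scene':'s6','side':'d6'});st()
a=cv2.imread('pics/s6.png')[130:230,390:520];b=cv2.imread('pics/d6.png')[240:340,130:260]
cv2.imwrite('pics/c6.png',np.hstack([cv2.resize(x,None,fx=3,fy=3) for x in(a,b)]))
E
```

```text
t 9.52 [625.3 266.8  34. ] [-0.    -0.005 -1.   ] [-1.     0.014  0.   ] [ 0.1  0.6 -0.9] 69.4
```

View pics/c6.png

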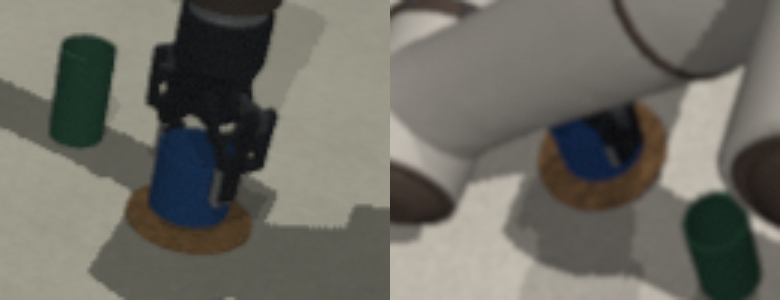

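Emit:
arm_command(
  increments=[-1,-0.05,0.05,0.25,0,-1,0,0,0.15,0,-1,0,0,0.1,0],
)

```text
t: 9.77
eef_pos: [627.7, 268.6, 25.3]
ee_rot: [[-1.0, 0.014, 0.004], [0.014, 1.0, -0.003], [-0.004, -0.002, -1.0]]
force: [0.8, -0.1, -0.2]
opening: 69.5
```

Emit:
arm_command(
  increments=[-1,0,0,0.1,0,-1,0,0,0,0],
)

```text
t: 9.93
eef_pos: [627.9, 268.7, 25.5]
ee_rot: [[-1.0, 0.013, 0.004], [0.013, 1.0, -0.003], [-0.004, -0.003, -1.0]]
force: [0.6, 1.1, -0.1]
opening: 69.3
```

Emit:
arm_command(
  increments=[-1,0,0,0.2,0,-1,0,0,0.1,0],
)

```text
t: 10.1
eef_pos: [628.7, 269.1, 24.8]
ee_rot: [[-1.0, 0.011, 0.007], [0.011, 1.0, -0.003], [-0.007, -0.003, -1.0]]
force: [-3.9, -2.0, 5.9]
opening: 69.5
```

Contact at TCP z about 25, so it is seated. Release and rise.

Emit:
arm_command(
  increments=[1,0,0,0,0,1,0,0,0,0,1,0,0,0,0,1,0,0,-0.2,0,1,0,0,-0.5,0],
)

```text
t: 10.52
eef_pos: [628.2, 268.9, 37.8]
ee_rot: [[-1.0, 0.011, 0.006], [0.011, 1.0, -0.003], [-0.006, -0.003, -1.0]]
force: [-0.1, -0.3, -0.9]
opening: 85.5
```

Emit:
arm_command(
  increments=[1,0,0,-1,0,1,0,0,-1,0,1,0,0,-1,0,1,0,0,-1,0,1,0,0,-1,0],
)

```text
t: 10.93
eef_pos: [626.2, 267.9, 139.9]
ee_rot: [[-1.0, 0.012, -0.001], [0.012, 1.0, -0.008], [0.001, -0.008, -1.0]]
force: [-0.2, 0.9, 0.1]
opening: 85.6
```

Emit:
arm_command(
  increments=[1,0.5,0,-0.5,0,1,1,0,0,0,1,1,0,0,0,1,1,0,0,0,1,0.5,0,0,0],
)

```text
t: 11.35
eef_pos: [545.9, 269.8, 157.7]
ee_rot: [[-1.0, 0.015, 0.011], [0.015, 1.0, -0.0], [-0.011, -0.0, -1.0]]
force: [-0.4, -0.1, -0.2]
opening: 85.5
```

Emit:
arm_command(
  increments=[1,1,0,0,0,1,1,-0.1,0,0,1,0.8,-0.1,0,0,1,0.4,0,0,0,1,0,0,0,0],
)

```text
t: 11.77
eef_pos: [473.1, 265.0, 157.8]
ee_rot: [[-1.0, 0.013, 0.009], [0.013, 1.0, 0.0], [-0.009, 0.0, -1.0]]
force: [0.6, 0.3, -0.7]
opening: 85.4
```

```bash
python3 - <<'E'
from h import *
print(rim('wrist','green',95,26,'w7',(465,260))[:2]);
print(rim('scene','blue',66,35,'s7',(626,268))[:2])
print(rim('side','blue',66,35,'d7',(626,268))[:2])
for n,t in (('scene','s7'),('side','d7')):
    im=np.ascontiguousarray(cv2.imread(f'pics/{t}.png')[:,:,::-1])
    for c,z in (('blue',36),('green',47.5)):
        for b in blobs(im,c): print(n,c,b,onz(n,*b[1],z).round(1)[:2])
st()
a=cv2.imread('pics/s7.png')[130:230,390:520];b=cv2.imread('pics/d7.png')[240:340,130:260]
cv2.imwrite('pics/c7.png',np.hstack([cv2.resize(x,None,fx=3,fy=3) for x in(a,b)]))
E
```

```text
(array([463.46748224, 256.79251843]), np.float64(0.5327510917030568))
(array([637.06046147, 265.51322529]), np.float64(0.22826086956521738))Traceback (most recent call last):
  File "<stdin>", line 4, in <module>
  File "h.py", line 33, in rim
    i=1+np.argmax(st[1:,4]);cs,_=cv2.findContours((l==i).astype(np.uint8),0,1)
        ~~~~~~~~~^^^^^^^^^^
    return _wrapfunc(a, 'argmax', axis=axis, out=out, **kwds)
    return bound(*args, **kwds)
ValueError: attempt to get argmax of an empty sequence
```

View pics/w7.png

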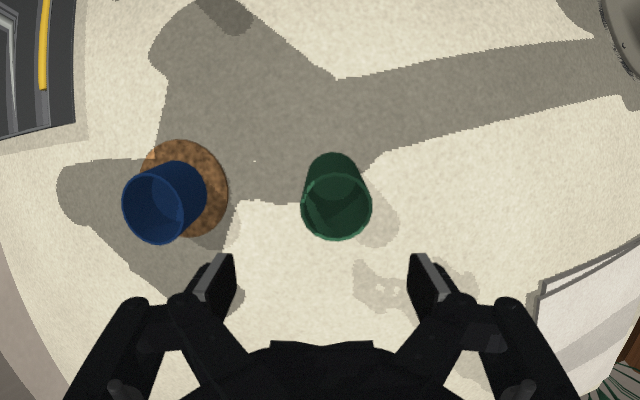

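```bash
cat >> h.py <<'E'
def fitc(n,im,c,zt,rad,g,p,tol=1.0):
    from scipy.optimize import least_squares
    m=cv2.morphologyEx(mask(im,c),cv2.MORPH_CLOSE,np.ones((3,3)));P=[]
    for cc in cv2.findContours(m,0,1)[0]:
        if cv2.contourArea(cc)<80: continue
        for u,v in cc[:,0]:
            X=onz(n,u,v,zt,p)[:2]
            if abs(np.hypot(*(X-g))-rad)<rad*.4: P.append(X)
    P=np.array(P);s=least_squares(lambda q:np.hypot(*(P-q).T)-rad,g,loss='cauchy',f_scale=tol)
    d=np.hypot(*(P-s.x).T)-rad
    return s.x.round(1),len(P),round(float((abs(d)<1.5).mean()),2)
E
python3 - <<'E'
from h import *
p=camera_params('wrist');st()
im=np.ascontiguousarray(cv2.imread('pics/w7.png')[:,:,::-1])
print('blue',fitc('wrist',im,'blue',66,35,(627,268),p),fitc('wrist',im,'blue',66,35,(630,262),p))
print('green',fitc('wrist',im,'green',95,26,(465,260),p))
print('cork',fitc('wrist',im,'cork',6,55,(626,269),p))
print([onz('wrist',u,v,66,p).round(1)[:2] for u,v in [(122,205),(160,244)]])
im=np.ascontiguousarray(cv2.imread('pics/s7.png')[:,:,::-1])
for c,z in (('blue',36),('green',47.5)):
        for b in blobs(im,c): print(c,b,onz('scene',*b[1],z).round(1)[:2])
E
```

```text
t 11.92 [475.4 265.6 157.7] [ 0.011  0.001 -1.   ] [-1.     0.014 -0.011] [ 0.  -0.1 -0.3] 85.6
blue (array([628. , 269.5]), 165, 0.67) (array([628. , 269.5]), 164, 0.67)
green (array([465.9, 257.6]), 195, 0.62)
cork (array([629.6, 268.8]), 357, 0.32)
[array([662.7, 265.6]), array([626.9, 304. ])]
blue ([0, 91, 19, 57, 709], [6.3, 116.8]) [-314.6 -810.8]
blue ([441, 177, 30, 32, 751], [455.5, 192.2]) [631.2 270.8]
green ([387, 0, 26, 52, 754], [401.6, 24.1]) [-765.4  995.6]
green ([418, 0, 9, 25, 120], [421.9, 8.5]) [-1002.2  1282.9]
green ([450, 26, 24, 41, 234], [460.4, 47.2]) [-339.7 1038.5]
green ([407, 143, 21, 36, 577], [417.0, 160.2]) [464.9 260.8]
```

Emit:
arm_command(
  increments=[1,0.25,-0.17,0.2,0,1,0.2,-0.17,0.3,0,1,0,0,0.5,0,1,0,0,0.3,0,1,0,0,0,0],
)

```text
t: 12.33
eef_pos: [468.0, 258.0, 128.5]
ee_rot: [[-1.0, 0.017, 0.011], [0.017, 1.0, 0.0], [-0.011, 0.0, -1.0]]
force: [0.5, 0.3, 1.0]
opening: 85.3
```

```bash
python3 - <<'E'
from h import *
p=camera_params('wrist');im=read_camera('wrist');st();cv2.imwrite('pics/w8.png',im[:,:,::-1])
print('green',fitc('wrist',im,'green',95,26,(465,258),p))
E
```

```text
t 12.38 [468.2 258.1 129. ] [ 0.011  0.    -1.   ] [-1.     0.017 -0.011] [ 0.7  0.1 -0.3] 85.2
green (array([463.1, 256.8]), 218, 0.59)
```

View pics/w8.png

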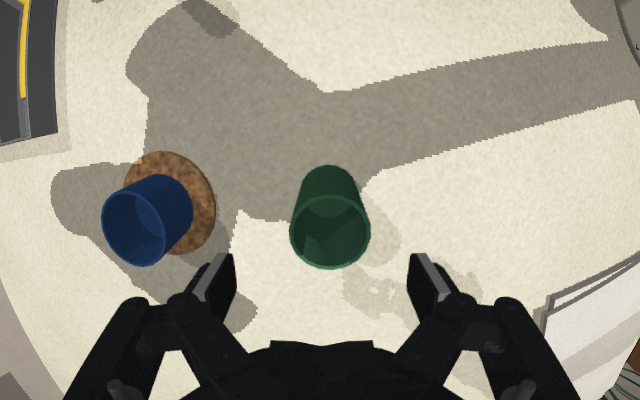

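Emit:
arm_command(
  increments=[1,0.2,-0.03,0.4,0,1,0,0,0.5,0,1,0,0,0.5,0,1,0,0,0.5,0,1,0,0,0.2,0],
)

```text
t: 12.8
eef_pos: [465.3, 258.3, 85.5]
ee_rot: [[-1.0, 0.018, 0.014], [0.018, 1.0, 0.003], [-0.014, 0.004, -1.0]]
force: [-0.4, -0.3, -0.3]
opening: 85.1
```

Emit:
arm_command(
  increments=[1,0,0,0,0],
)

```text
t: 12.88
eef_pos: [464.8, 257.8, 84.4]
ee_rot: [[-1.0, 0.018, 0.013], [0.018, 1.0, 0.002], [-0.013, 0.002, -1.0]]
force: [0.2, -0.4, 0.0]
opening: 85.5
```

Emit:
arm_command(
  increments=[1,0,0,0.6,0,1,0,0,0.6,0,1,0,0,0.1,0,-1,0,0,0,0,-1,0,0,0,0],
)

```text
t: 13.3
eef_pos: [466.2, 259.0, 59.6]
ee_rot: [[-1.0, 0.017, 0.016], [0.017, 1.0, 0.004], [-0.016, 0.004, -1.0]]
force: [-0.2, -0.3, 0.5]
opening: 63.8
```

Emit:
arm_command(
  increments=[-1,0,0,0,0,-1,0,0,0,0,-1,0,0,0,0,-1,0,0,0,0],
)

```text
t: 13.63
eef_pos: [466.5, 259.6, 61.6]
ee_rot: [[-1.0, 0.017, 0.018], [0.018, 1.0, 0.006], [-0.018, 0.007, -1.0]]
force: [-0.2, -0.4, -1.2]
opening: 51.4
```

Emit:
arm_command(
  increments=[-1,0,0,-1,0,-1,0,0,-1,0,-1,0,0,-1,0,-1,0,0,-1,0,-1,0,0,-1,0],
)

```text
t: 14.05
eef_pos: [461.6, 256.0, 159.6]
ee_rot: [[-1.0, 0.019, 0.007], [0.019, 1.0, -0.003], [-0.007, -0.003, -1.0]]
force: [-0.1, -0.0, -2.2]
opening: 50.5
```

Emit:
arm_command(
  increments=[-1,-0.5,0,-0.3,0,-1,-1,0,0,0,-1,-1,0.1,0,0,-1,-1,0.1,0,0,-1,-1,0.1,0,0],
)

```text
t: 14.47
eef_pos: [553.0, 261.6, 174.6]
ee_rot: [[-1.0, 0.016, 0.014], [0.016, 1.0, 0.006], [-0.014, 0.006, -1.0]]
force: [0.8, 0.2, -0.4]
opening: 51.0
```

Emit:
arm_command(
  increments=[-1,-1,0.1,0,0,-1,-0.8,0,0,0,-1,-0.5,0,0,0,-1,0,0,0,0],
)

```text
t: 14.8
eef_pos: [604.0, 262.4, 173.5]
ee_rot: [[-1.0, 0.018, 0.014], [0.018, 1.0, 0.006], [-0.014, 0.006, -1.0]]
force: [-0.9, 0.7, -2.3]
opening: 51.2
```

```bash
python3 - <<'E'
from h import *
p=camera_params('wrist');im=read_camera('wrist');st();cv2.imwrite('pics/w9.png',im[:,:,::-1])
E
```

```text
t 14.85 [602.9 262.2 173.3] [ 0.013  0.005 -1.   ] [-1.     0.018 -0.013] [ 0.  -0.  -2.2] 50.9
```

View pics/w9.png

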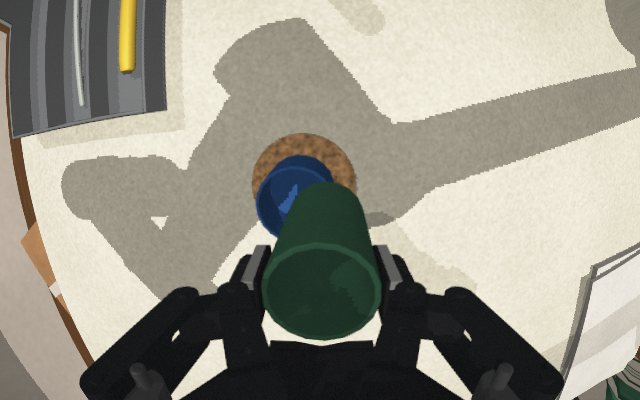

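```bash
python3 - <<'E'
from h import *
p=camera_params('wrist');st()
im=np.ascontiguousarray(cv2.imread('pics/w9.png')[:,:,::-1])
s=r.read_state();g=s['eef_pos'][:2]
for z in (203,207,211): print(z,fitc('wrist',im,'green',z,26,g,p))
print('blue',fitc('wrist',im,'blue',66,35,(628,269),p))
print('bottom near edge',onz('wrist',327,181.5,112,p))
E
```

```text
t 14.85 [602.9 262.2 173.3] [ 0.013  0.005 -1.   ] [-1.     0.018 -0.013] [ 0.  -0.  -2.2] 50.9
203 (array([602.4, 264.6]), 299, 0.71)
207 (array([602.2, 260.8]), 291, 0.81)
211 (array([601.8, 257. ]), 283, 0.63)
blue (array([624.8, 267.6]), 175, 0.45)
bottom near edge [599.13490706 237.08281009 112.        ]
```

Emit:
arm_command(
  increments=[-1,-0.4,0.15,0.2,0,-1,-0.4,0.1,0.3,0,-1,-0.2,0,0.4,0,-1,0,0,0.4,0,-1,0,0,0.3,0],
)

```text
t: 15.27
eef_pos: [623.2, 268.0, 139.6]
ee_rot: [[-1.0, 0.017, 0.013], [0.017, 1.0, 0.006], [-0.013, 0.007, -1.0]]
force: [-0.4, -0.1, -1.4]
opening: 50.9
```

Emit:
arm_command(
  increments=[-1,0,0,0,0],
)

```text
t: 15.35
eef_pos: [621.9, 267.5, 137.1]
ee_rot: [[-1.0, 0.017, 0.009], [0.017, 1.0, 0.004], [-0.009, 0.005, -1.0]]
force: [-0.5, -1.0, -1.4]
opening: 51.4
```

```bash
python3 - <<'E'
from h import *
st();snap({'scene':'s10','side':'d10','wrist':'w10'});st();p=camera_params('wrist')
im=np.ascontiguousarray(cv2.imread('pics/w10.png')[:,:,::-1])
s=r.read_state();g=s['eef_pos'];print(fitc('wrist',im,'green',g[2]+34,26,g[:2],p))
a=cv2.imread('pics/s10.png')[100:230,390:520];b=cv2.imread('pics/d10.png')[220:350,130:260]
cv2.imwrite('pics/c10.png',np.hstack([cv2.resize(x,None,fx=3,fy=3) for x in(a,b)]))
E
```

```text
t 15.35 [621.9 267.5 137.1] [ 0.009  0.004 -1.   ] [-1.     0.017 -0.009] [-0.5 -1.  -1.4] 51.4
t 15.5 [623.  268.  139.4] [ 0.013  0.006 -1.   ] [-1.     0.017 -0.013] [ 0.2 -0.4 -1.6] 50.9
(array([622.3, 266.3]), 292, 0.81)
```

View pics/c10.png

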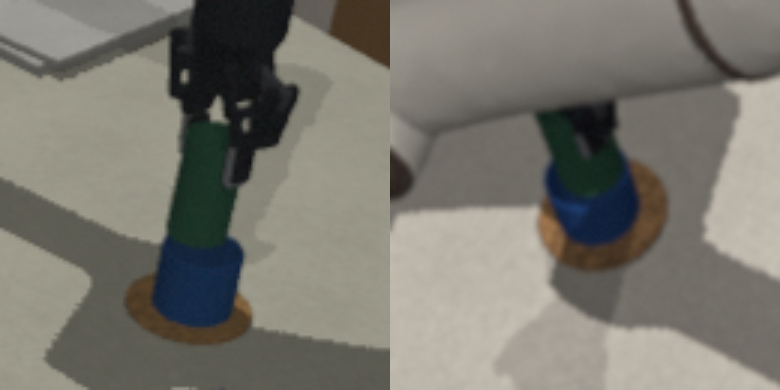

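View pics/w10.png

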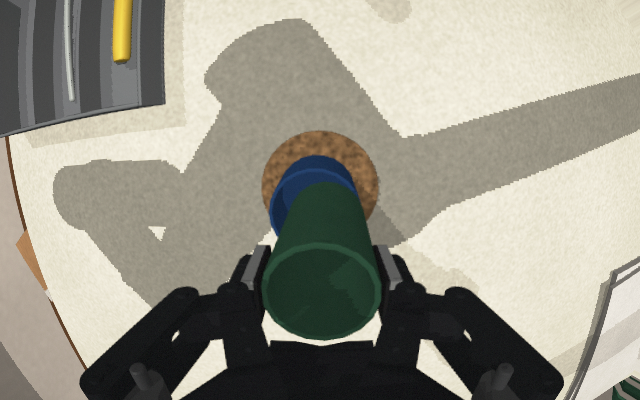

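Emit:
arm_command(
  increments=[-1,-0.25,0.13,0,0,-1,0,0,0,0],
)

```text
t: 15.67
eef_pos: [628.6, 271.0, 140.8]
ee_rot: [[-1.0, 0.016, 0.015], [0.016, 1.0, 0.007], [-0.015, 0.007, -1.0]]
force: [0.9, 0.5, -1.2]
opening: 51.1
```

```bash
python3 - <<'E'
from h import *
st();snap({'scene':'s11','wrist':'w11'});st();p=camera_params('wrist')
im=np.ascontiguousarray(cv2.imread('pics/w11.png')[:,:,::-1])
s=r.read_state();g=s['eef_pos'];print(fitc('wrist',im,'green',g[2]+34,26,g[:2],p))
im=np.ascontiguousarray(cv2.imread('pics/s11.png')[:,:,::-1]);R=s['ee_rot']
print(fitc('wrist',np.ascontiguousarray(cv2.imread('pics/w11.png')[:,:,::-1]),'blue',66,35,(628,269),p))
# overlay predicted green bottom circle and blue rim for candidate centres
big=cv2.resize(im[100:230,390:520],None,fx=4,fy=4)[:,:,::-1].copy()
def circ(c,z,rad,col):
    P=np.array([proj('scene',(c[0]+rad*np.cos(a),c[1]+rad*np.sin(a),z)) for a in np.linspace(0,6.283,60)])
    cv2.polylines(big,[((P-[390,100])*4+1.5).astype(int)],True,col,1)
circ((628,269.5),66,35,(0,255,255))
b=g+R[:,2]*61;circ(b,b[2],26,(255,0,255))
cv2.imwrite('pics/c11.png',big)
E
```

```text
t 15.67 [628.6 271.  140.8] [ 0.015  0.007 -1.   ] [-1.     0.016 -0.015] [ 0.9  0.5 -1.2] 51.1
t 15.77 [628.  270.7 140.9] [ 0.014  0.007 -1.   ] [-1.     0.016 -0.014] [-0.7 -0.3 -1.7] 51.2
(array([627.3, 268.9]), 297, 0.81)
(array([627.9, 263.2]), 255, 0.4)
```

View pics/c11.png

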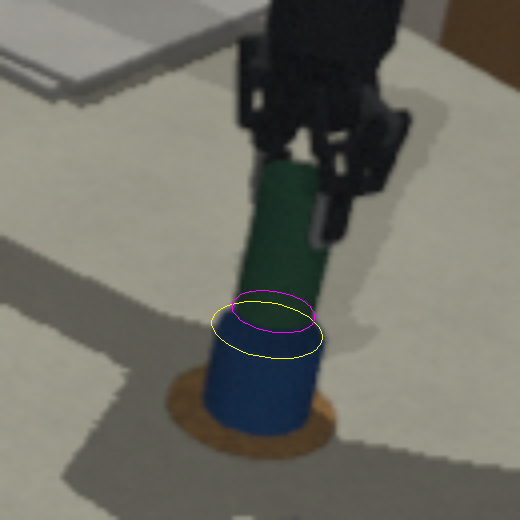

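Emit:
arm_command(
  increments=[-1,0,0,0.4,0,-1,0,0,0.5,0,-1,0,0,0.3,0,-1,0,0,0,0],
)

```text
t: 16.1
eef_pos: [628.3, 271.0, 115.3]
ee_rot: [[-1.0, 0.017, 0.015], [0.017, 1.0, 0.008], [-0.015, 0.008, -1.0]]
force: [-0.7, -0.0, -2.5]
opening: 51.2
```

Bottom is now at z≈54, inside the blue rim, with no contact force.

Emit:
arm_command(
  increments=[-1,0,-0.03,0.4,0,-1,0,0,0.5,0,-1,0,0,0.4,0,-1,0,0,0,0],
)

```text
t: 16.43
eef_pos: [628.1, 270.1, 85.3]
ee_rot: [[-1.0, 0.017, 0.013], [0.017, 1.0, 0.007], [-0.013, 0.007, -1.0]]
force: [0.3, -0.4, -2.4]
opening: 50.9
```

Emit:
arm_command(
  increments=[-1,0,0,0.3,0,-1,0,0,0.2,0,-1,0,0,0.15,0,-1,0,0,0,0],
)

```text
t: 16.77
eef_pos: [628.7, 270.3, 70.8]
ee_rot: [[-1.0, 0.016, 0.013], [0.016, 1.0, 0.006], [-0.013, 0.007, -1.0]]
force: [-0.1, 0.0, -1.8]
opening: 51.0
```

Emit:
arm_command(
  increments=[-1,0,0,0.15,0,-1,0,0,0.1,0],
)

```text
t: 16.93
eef_pos: [628.9, 270.6, 70.6]
ee_rot: [[-1.0, 0.015, 0.015], [0.015, 1.0, 0.006], [-0.015, 0.006, -1.0]]
force: [-4.2, 0.1, 4.2]
opening: 50.9
```

Emit:
arm_command(
  increments=[1,0,0,0,0,1,0,0,0,0,1,0,0,0,0,1,0,0,0,0,1,0,0,-0.3,0],
)

```text
t: 17.35
eef_pos: [629.8, 271.2, 78.2]
ee_rot: [[-1.0, 0.014, 0.018], [0.014, 1.0, 0.008], [-0.018, 0.008, -1.0]]
force: [-0.3, -1.1, 0.1]
opening: 85.5
```

Emit:
arm_command(
  increments=[1,0,0,-1,0,1,0,0,-1,0,1,0,0,-1,0,1,0,0,-1,0,1,0,0,-1,0],
)

```text
t: 17.77
eef_pos: [626.2, 268.8, 177.6]
ee_rot: [[-1.0, 0.015, 0.009], [0.015, 1.0, 0.002], [-0.009, 0.002, -1.0]]
force: [1.2, 1.4, 0.6]
opening: 85.5
```

```bash
python3 - <<'E'
from h import *
st();p=camera_params('wrist');snap({'wrist':'w12','scene':'s12'});st()
im=np.ascontiguousarray(cv2.imread('pics/w12.png')[:,:,::-1])
print('green',fitc('wrist',im,'green',105,26,(628,269),p),'blue',fitc('wrist',im,'blue',66,35,(628,269),p))
E
```

```text
t 17.77 [626.2 268.8 177.6] [ 0.009  0.002 -1.   ] [-1.     0.015 -0.009] [1.2 1.4 0.6] 85.5
t 17.87 [628.5 270.  181.7] [ 0.017  0.006 -1.   ] [-1.     0.014 -0.017] [0.7 0.4 0.5] 85.5
green (array([625.8, 267.9]), 192, 0.7) blue (array([628.1, 273.1]), 288, 0.35)
```

View pics/w12.png

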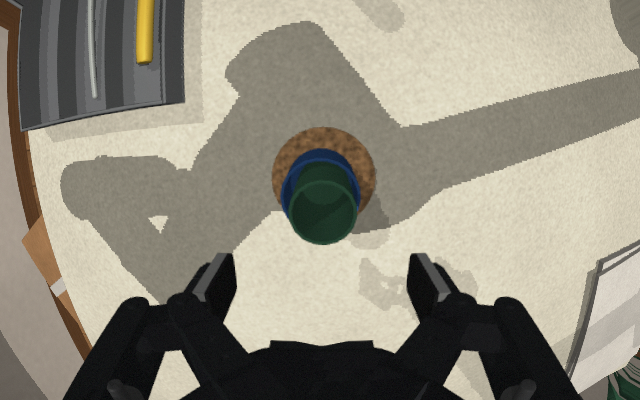

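View pics/s12.png

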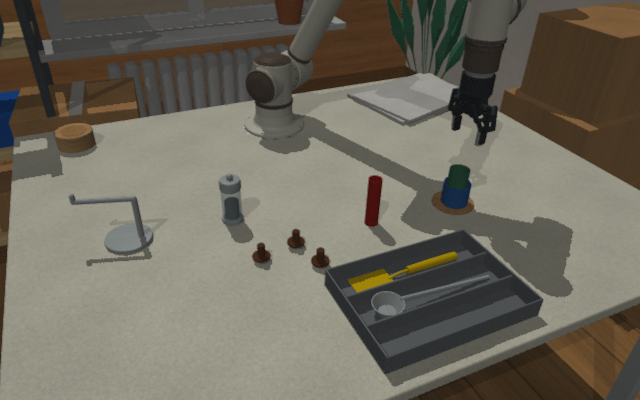

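Emit:
arm_command(
  increments=[1,0,-0.5,0,0,1,0,-1,0,0,1,0,-1,0,0,1,0,-1,0,0,1,0,-1,0,0],
)

```text
t: 18.28
eef_pos: [625.6, 178.2, 178.1]
ee_rot: [[-1.0, 0.009, 0.014], [0.009, 1.0, 0.006], [-0.014, 0.006, -1.0]]
force: [0.6, -0.7, 0.8]
opening: 85.5
```

Emit:
arm_command(
  increments=[1,0,-1,0,0,1,0,-1,0,0,1,0,-1,0,0,1,0,-1,0,0,1,0,-1,0,0],
)

```text
t: 18.7
eef_pos: [620.2, 68.8, 171.8]
ee_rot: [[-1.0, 0.011, 0.004], [0.011, 1.0, 0.002], [-0.004, 0.002, -1.0]]
force: [0.9, -0.7, 0.3]
opening: 85.6
```

Emit:
arm_command(
  increments=[1,0.1,-1,0,0,1,0.1,-0.8,0,0,1,0,-0.4,0,0,1,0,0,0,0],
)

```text
t: 19.03
eef_pos: [611.6, 16.0, 167.5]
ee_rot: [[-1.0, 0.017, -0.005], [0.017, 1.0, -0.0], [0.005, -0.0, -1.0]]
force: [-0.1, 0.4, 0.9]
opening: 85.3
```

```bash
python3 - <<'E'
from h import *
st();p=camera_params('wrist');snap({'wrist':'w13'});st()
im=np.ascontiguousarray(cv2.imread('pics/w13.png')[:,:,::-1])
print('red',fitc('wrist',im,'red',130,17,(618,28),p))
E
```

```text
t 19.03 [611.6  16.  167.5] [-0.005 -0.    -1.   ] [-1.     0.017  0.005] [-0.1  0.4  0.9] 85.3
t 19.08 [611.6  16.7 167.4] [-0.005 -0.    -1.   ] [-1.     0.017  0.005] [-0.6  0.7  0.5] 85.4
red (array([618.1,  22.3]), 114, 0.9)
```

View pics/w13.png

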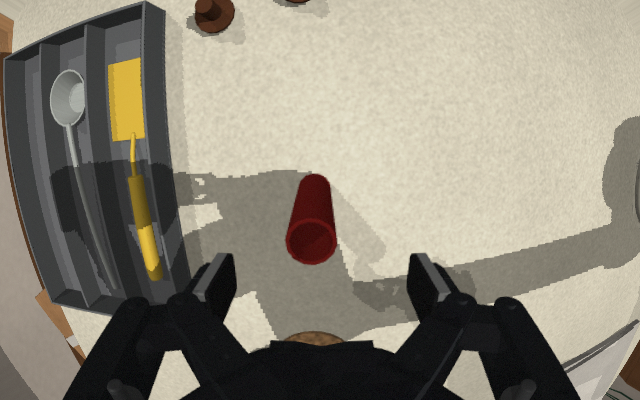

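Emit:
arm_command(
  increments=[1,-0.3,0.32,0,0,1,0,0,0.3,0,1,0,0,0.4,0,1,0,0,0.2,0,1,0,0,0,0],
)

```text
t: 19.5
eef_pos: [618.7, 27.0, 146.5]
ee_rot: [[-1.0, 0.013, -0.005], [0.013, 1.0, 0.0], [0.005, 0.0, -1.0]]
force: [-0.5, -0.4, 1.2]
opening: 85.5
```

```bash
python3 - <<'E'
from h import *
st();p=camera_params('wrist');snap({'wrist':'w14'});st()
im=np.ascontiguousarray(cv2.imread('pics/w14.png')[:,:,::-1])
print('red',fitc('wrist',im,'red',130,17,(618,24),p))
E
```

```text
t 19.5 [618.7  27.  146.5] [-0.005  0.    -1.   ] [-1.     0.013  0.005] [-0.5 -0.4  1.2] 85.5
t 19.55 [618.8  27.  146.7] [-0.005  0.    -1.   ] [-1.     0.013  0.005] [ 0.1 -0.5 -1.2] 85.4
red (array([618.3,  22.3]), 147, 0.81)
```

Emit:
arm_command(
  increments=[1,0,-0.17,0.4,0,1,0,0,0.5,0,1,0,0,0.5,0,1,0,0,0.5,0,1,0,0,0.2,0],
)

```text
t: 19.97
eef_pos: [618.8, 24.1, 101.4]
ee_rot: [[-1.0, 0.012, -0.004], [0.012, 1.0, 0.001], [0.004, 0.001, -1.0]]
force: [0.1, -0.6, -0.3]
opening: 85.5
```

Emit:
arm_command(
  increments=[1,0,0,0,0],
)

```text
t: 20.05
eef_pos: [617.9, 23.8, 99.6]
ee_rot: [[-1.0, 0.012, -0.007], [0.012, 1.0, 0.0], [0.007, -0.0, -1.0]]
force: [-0.0, 0.7, 0.5]
opening: 85.3
```

Emit:
arm_command(
  increments=[1,0,-0.03,0.1,0,-1,0,0,0,0,-1,0,0,0,0,-1,0,0,0,0,-1,0,0,0,0],
)

```text
t: 20.47
eef_pos: [618.4, 22.9, 97.6]
ee_rot: [[-1.0, 0.012, -0.006], [0.012, 1.0, -0.0], [0.006, -0.0, -1.0]]
force: [0.1, 0.0, -0.6]
opening: 38.6
```

Emit:
arm_command(
  increments=[-1,0,0,0,0,-1,0,0,0,0,-1,0,0,0,0,-1,0,0,0,0],
)

```text
t: 20.8
eef_pos: [618.7, 23.1, 98.4]
ee_rot: [[-1.0, 0.012, -0.004], [0.012, 1.0, 0.001], [0.004, 0.0, -1.0]]
force: [0.2, -0.2, -1.2]
opening: 32.0
```

Emit:
arm_command(
  increments=[-1,0,0,-1,0,-1,0,0,-1,0,-1,0,0,-1,0,-1,0,0,-1,0,-1,0,0,-1,0],
)

```text
t: 21.22
eef_pos: [614.3, 22.3, 193.9]
ee_rot: [[-1.0, 0.014, -0.023], [0.014, 1.0, -0.002], [0.023, -0.002, -1.0]]
force: [0.9, 0.4, -1.6]
opening: 31.6
```

Emit:
arm_command(
  increments=[-1,0,0,-0.8,0,-1,0,0.5,-0.5,0,-1,0,1,-0.1,0,-1,0,1,-0.1,0,-1,0,1,-0.1,0],
)

```text
t: 21.63
eef_pos: [617.0, 92.9, 232.0]
ee_rot: [[-1.0, 0.021, -0.016], [0.021, 1.0, -0.0], [0.016, -0.0, -1.0]]
force: [0.3, 0.5, -1.1]
opening: 31.6
```

Emit:
arm_command(
  increments=[-1,0,1,0,0,-1,0,1,0,0,-1,0,1,0,0,-1,0,1,0,0,-1,0,0.5,0,0],
)

```text
t: 22.05
eef_pos: [616.6, 191.9, 229.8]
ee_rot: [[-1.0, 0.019, -0.02], [0.019, 1.0, 0.001], [0.02, 0.0, -1.0]]
force: [-0.3, 0.8, -1.0]
opening: 31.8
```

Emit:
arm_command(
  increments=[-1,0,0,0,0],
)

```text
t: 22.13
eef_pos: [616.2, 194.3, 229.0]
ee_rot: [[-1.0, 0.016, -0.021], [0.016, 1.0, 0.001], [0.021, 0.0, -1.0]]
force: [0.8, -0.9, -0.6]
opening: 31.9
```

Emit:
arm_command(
  increments=[-1,-0.1,0.8,0,0,-1,-0.2,1,0,0,-1,-0.2,0.8,0,0,-1,-0.1,0.5,0,0,-1,0,0.2,0,0],
)

```text
t: 22.55
eef_pos: [628.9, 261.3, 227.1]
ee_rot: [[-1.0, 0.02, -0.024], [0.02, 1.0, -0.001], [0.024, -0.002, -1.0]]
force: [-0.4, -0.2, -2.0]
opening: 31.5
```

Emit:
arm_command(
  increments=[-1,0,0,0,0],
)

```text
t: 22.63
eef_pos: [628.8, 261.9, 226.5]
ee_rot: [[-1.0, 0.019, -0.025], [0.019, 1.0, -0.002], [0.025, -0.002, -1.0]]
force: [-0.3, -0.3, -1.3]
opening: 32.0
```

```bash
python3 - <<'E'
from h import *
st();p=camera_params('wrist');snap({'wrist':'w15'});snap({'scene':'s15','side':'d15'});st()
im=np.ascontiguousarray(cv2.imread('pics/w15.png')[:,:,::-1]);g=r.read_state()['eef_pos']
print('red',fitc('wrist',im,'red',g[2]+32,17,g[:2],p),'green',fitc('wrist',im,'green',105,26,(627,269),p))
a=cv2.imread('pics/s15.png')[70:220,390:520];b=cv2.imread('pics/d15.png')[200:350,130:260]
cv2.imwrite('pics/c15.png',np.hstack([cv2.resize(x,None,fx=3,fy=3) for x in(a,b)]))
E
```

```text
t 22.63 [628.8 261.9 226.5] [-0.025 -0.002 -1.   ] [-1.     0.019  0.025] [-0.3 -0.3 -1.3] 32.0
t 22.78 [628.7 260.6 227. ] [-0.025 -0.002 -1.   ] [-0.999  0.02   0.025] [ 0.7  0.8 -1.6] 31.7
red (array([629.3, 260.7]), 191, 0.77) green (array([626.3, 264.5]), 195, 0.3)
```

View pics/c15.png

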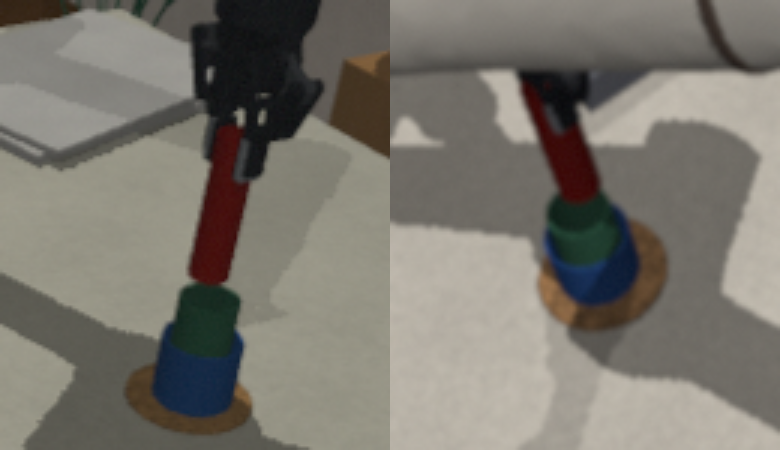

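View pics/w15.png

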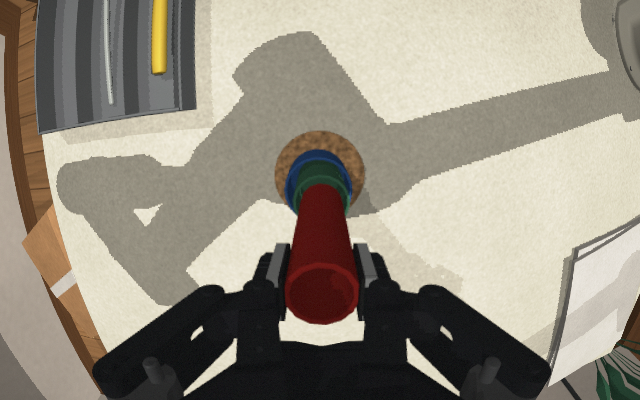

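Emit:
arm_command(
  increments=[-1,0,0.2,-0.4,0,-1,0,0.15,0,0,-1,0,0,-0.4,0,-1,0,0,0,0,-1,0,0,-0.4,0],
)

```text
t: 23.2
eef_pos: [628.8, 265.3, 252.5]
ee_rot: [[-0.999, 0.023, -0.027], [0.023, 1.0, -0.003], [0.027, -0.003, -1.0]]
force: [-0.7, -0.1, -2.8]
opening: 31.5
```

Emit:
arm_command(
  increments=[-1,0,0,1,0,-1,0,0,0.6,0,-1,0,0,0,0,-1,0,0,0,0],
)

```text
t: 23.53
eef_pos: [630.4, 265.6, 226.9]
ee_rot: [[-1.0, 0.023, -0.017], [0.023, 1.0, 0.002], [0.018, 0.001, -1.0]]
force: [0.1, -0.8, 0.2]
opening: 31.7
```

Emit:
arm_command(
  increments=[-1,0.05,0.14,0,0,-1,0,0,0.6,0,-1,0,0,0.3,0,-1,0,0,0,0],
)

```text
t: 23.87
eef_pos: [630.2, 269.2, 210.7]
ee_rot: [[-1.0, 0.023, -0.013], [0.023, 1.0, 0.004], [0.013, 0.004, -1.0]]
force: [-0.8, -0.0, -2.0]
opening: 32.0
```

```bash
python3 - <<'E'
from h import *
st();p=camera_params('wrist');snap({'wrist':'w16'});snap({'scene':'s16','side':'d16'});st()
im=np.ascontiguousarray(cv2.imread('pics/w16.png')[:,:,::-1]);g=r.read_state()['eef_pos']
print('red',fitc('wrist',im,'red',g[2]+32,17,g[:2],p))
a=cv2.imread('pics/s16.png')[70:220,390:520];b=cv2.imread('pics/d16.png')[200:350,130:260]
cv2.imwrite('pics/c16.png',np.hstack([cv2.resize(x,None,fx=3,fy=3) for x in(a,b)]))
E
```

```text
t 23.87 [630.2 269.2 210.7] [-0.013  0.004 -1.   ] [-1.     0.023  0.013] [-0.8 -0.  -2. ] 32.0
t 24.02 [630.6 269.3 211.9] [-0.012  0.004 -1.   ] [-1.     0.023  0.012] [ 1.  -0.2 -1.6] 31.8
red (array([630.3, 267.4]), 181, 0.8)
```

View pics/c16.png

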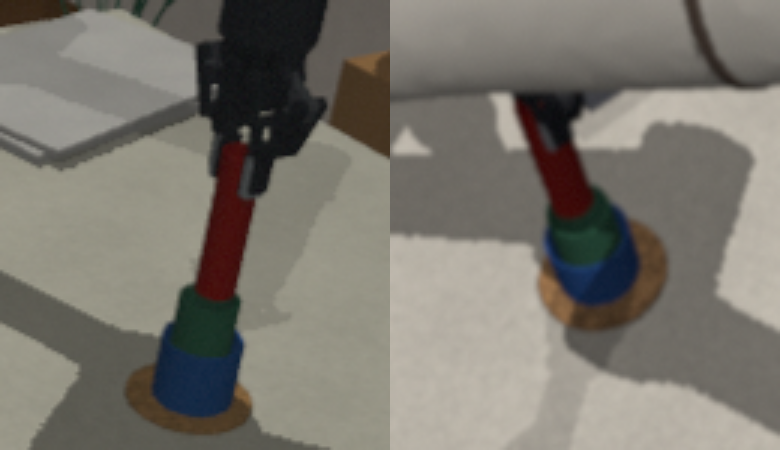

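```bash
python3 - <<'E'
from h import *
st()
for n,t in (('scene','s16'),('side','d16')):
    im=np.ascontiguousarray(cv2.imread(f'pics/{t}.png')[:,:,::-1])
    for c in ('red','green','blue'):
        m=mask(im,c)
        box=(slice(100,215),slice(420,520)) if n=='scene' else (slice(225,320),slice(150,230))
        mm=np.zeros_like(m);mm[box]=m[box]
        rows=[(v,np.nonzero(mm[v])[0]) for v in range(400)]
        print(n,c,[(v,int(x[0]),int(x[-1])) for v,x in rows if len(x)>3][::3])
    X=(627,268.7,105);print('green rim pred',proj(n,X),proj(n,(627+35,268.7,66)),'px/mm dir right',np.array(proj(n,np.add(X,(10,0,0))))-proj(n,X),np.array(proj(n,np.add(X,(0,10,0))))-proj(n,X),np.array(proj(n,np.add(X,(0,0,10))))-proj(n,X))
    print('red bottom pred',proj(n,(629.2,268.5,113)))
E
```

```text
t 24.02 [630.6 269.3 211.9] [-0.012  0.004 -1.   ] [-1.     0.023  0.012] [ 1.  -0.2 -1.6] 31.8
scene red [(118, 465, 471), (121, 464, 470), (124, 464, 470), (127, 463, 469), (130, 463, 469), (133, 463, 468), (136, 462, 469), (139, 461, 473), (142, 461, 472), (145, 460, 472), (148, 459, 471), (151, 459, 470), (154, 458, 470), (157, 457, 469), (160, 457, 468), (163, 456, 468), (166, 456, 467), (169, 461, 464)]
scene green [(167, 451, 454), (170, 450, 469), (173, 450, 468), (176, 449, 467), (179, 448, 467), (182, 448, 467), (185, 448, 466), (188, 456, 465)]
scene blue [(182, 445, 469), (185, 444, 470), (188, 444, 469), (191, 443, 468), (194, 442, 468), (197, 442, 467), (200, 442, 466), (203, 443, 466), (206, 447, 464)]
green rim pred (np.float64(458.4766814732943), np.float64(168.88324064976402)) (np.float64(464.40384289731935), np.float64(188.57692110669763)) px/mm dir right [2.46890766 1.84638593] [ 3.17024011 -0.76513517] [ 0.69147405 -3.39883597]
red bottom pred (np.float64(459.5088465480902), np.float64(166.5841039836599))
side red [(242, 175, 178), (251, 178, 191), (254, 179, 192), (257, 181, 193), (260, 182, 194), (263, 183, 195), (266, 184, 195), (269, 185, 194)]
side green [(268, 199, 202), (271, 197, 203), (274, 184, 204), (277, 184, 205), (280, 185, 206), (283, 186, 204), (286, 188, 200)]
side blue [(278, 183, 209), (281, 182, 209), (284, 183, 210), (287, 184, 211), (290, 186, 211), (293, 187, 209), (296, 189, 208), (299, 192, 204)]
green rim pred (np.float64(192.6296523474076), np.float64(268.1887017020355)) (np.float64(187.74646120121415), np.float64(267.96801511463633)) px/mm dir right [-2.36057088 -2.55723019] [-3.50348998  2.45993234] [-0.83068311 -2.26015159]
red bottom pred (np.float64(191.51307008449558), np.float64(265.76820115881867))
```

```bash
python3 - <<'E'
from h import *
st();p=camera_params('wrist')
im=np.ascontiguousarray(cv2.imread('pics/w16.png')[:,:,::-1]);m=mask(im,'red')
ys,xs=np.nonzero(m);v=ys.min();u=xs[ys==v].mean();print('tip',u,v,onz('wrist',u,v-.5,113,p))
print([(v,np.nonzero(m[v])[0][[0,-1]]) for v in range(v,v+60,6)])
g=cv2.resize(im[120:340,240:400],None,fx=3,fy=3)[:,:,::-1];cv2.imwrite('pics/c16b.png',g[:600])
for z,c,rad in ((105,'green',26),):
  mg=mask(im,c);ys,xs=np.nonzero(mg[100:260]);print('green top',xs[ys==ys.min()].mean(),ys.min()+100)
E
```

```text
t 24.02 [630.6 269.3 211.9] [-0.012  0.004 -1.   ] [-1.     0.023  0.012] [ 1.  -0.2 -1.6] 31.8
tip 319.0 184 [630.7337903  255.15496277 113.        ]
[(184, array([317, 321])), (190, array([307, 336])), (196, array([303, 339])), (202, array([301, 341])), (208, array([300, 342])), (214, array([299, 344])), (220, array([298, 344])), (226, array([297, 346])), (232, array([296, 347])), (238, array([294, 348]))]
green top 318.0 154
```

View pics/c16b.png

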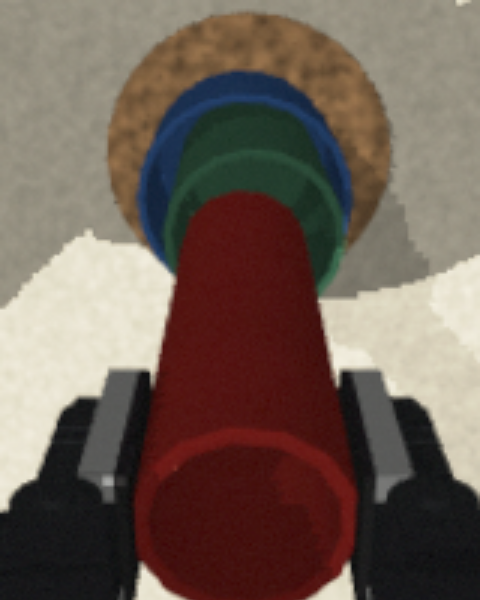

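```bash
python3 - <<'E'
from h import *
p=camera_params('wrist')
print(onz('wrist',324.7,169.7,105,p),onz('wrist',295,192,105,p),onz('wrist',355,194,105,p),'red',onz('wrist',303,196,113,p),onz('wrist',339,196,113,p))
E
```

```text
[625.77584221 245.66362435 105.        ] [651.02254059 264.01163208 105.        ] [600.69372948 267.13281138 105.        ] red [644.00266678 265.27679956 113.        ] [614.74245715 266.08295354 113.        ]
```

Emit:
arm_command(
  increments=[-1,0.16,-0.03,0,0,-1,0,0,0.3,0,-1,0,0,0.5,0,-1,0,0,0.3,0,-1,0,0,0,0],
)

```text
t: 24.43
eef_pos: [627.2, 269.0, 189.0]
ee_rot: [[-1.0, 0.023, -0.01], [0.023, 1.0, 0.006], [0.01, 0.005, -1.0]]
force: [-0.9, 0.0, -1.2]
opening: 31.6
```

```bash
python3 - <<'E'
from h import *
st();snap({'wrist':'w17'});snap({'scene':'s17'});st()
a=cv2.imread('pics/s17.png')[100:220,400:520];b=cv2.imread('pics/w17.png')[120:340,240:400]
cv2.imwrite('pics/c17.png',np.hstack([cv2.resize(a,(480,480)),cv2.resize(b[:160],(480,480))[:, :320]]))
E
```

```text
t 24.43 [627.2 269.  189. ] [-0.01   0.006 -1.   ] [-1.     0.023  0.01 ] [-0.9  0.  -1.2] 31.6
t 24.53 [627.7 269.1 190.1] [-0.009  0.006 -1.   ] [-1.     0.023  0.009] [-0.2 -0.5 -1.7] 31.3
```

View pics/c17.png

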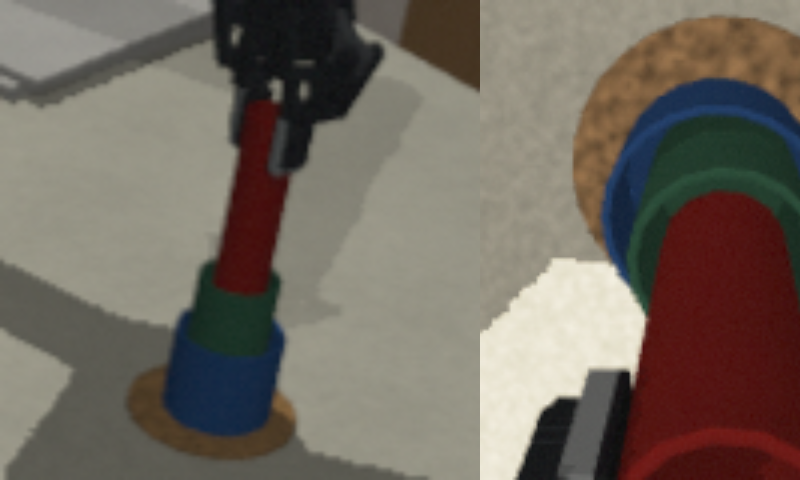

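Emit:
arm_command(
  increments=[-1,0,0,0.4,0,-1,0,0,0.5,0,-1,0,0,0.5,0,-1,0,0,0.2,0,-1,0,0,0,0],
)

```text
t: 24.95
eef_pos: [627.8, 269.5, 155.2]
ee_rot: [[-1.0, 0.023, -0.008], [0.023, 1.0, 0.007], [0.008, 0.006, -1.0]]
force: [1.1, 0.2, -1.2]
opening: 31.8
```

Emit:
arm_command(
  increments=[-1,0,0,0.4,0,-1,0,0,0.5,0,-1,0,0,0.5,0,-1,0,0,0.2,0,-1,0,0,0,0],
)

```text
t: 25.37
eef_pos: [627.3, 269.5, 119.0]
ee_rot: [[-1.0, 0.023, -0.009], [0.023, 1.0, 0.006], [0.009, 0.006, -1.0]]
force: [1.0, 0.1, -1.6]
opening: 32.0
```

Emit:
arm_command(
  increments=[-1,0,0,0.2,0,-1,0,0,0.12,0,-1,0,0,0.05,0],
)

```text
t: 25.62
eef_pos: [627.6, 269.7, 112.0]
ee_rot: [[-1.0, 0.023, -0.008], [0.023, 1.0, 0.006], [0.008, 0.005, -1.0]]
force: [-3.7, 0.7, 8.3]
opening: 31.6
```

Emit:
arm_command(
  increments=[1,0,0,0,0,1,0,0,0,0,1,0,0,0,0,1,0,0,0,0,1,0,0,-0.1,0],
)

```text
t: 26.03
eef_pos: [629.1, 270.5, 116.1]
ee_rot: [[-1.0, 0.022, -0.003], [0.022, 1.0, 0.008], [0.003, 0.008, -1.0]]
force: [0.6, -1.1, 0.8]
opening: 85.3
```

Emit:
arm_command(
  increments=[1,0,0,-1,0,1,0,0,-1,0,1,0,0,-1,0,1,0,0,-1,0,1,0,0,-1,0],
)

```text
t: 26.45
eef_pos: [627.1, 268.1, 214.3]
ee_rot: [[-1.0, 0.023, -0.014], [0.023, 1.0, 0.002], [0.014, 0.002, -1.0]]
force: [-0.1, -0.9, 0.5]
opening: 85.4
```

```bash
python3 - <<'E'
from h import *
st();p=camera_params('wrist');snap({'wrist':'w18'});snap({'scene':'s18','side':'d18'});st()
im=np.ascontiguousarray(cv2.imread('pics/w18.png')[:,:,::-1])
print('red',fitc('wrist',im,'red',144,17,(627,269),p))
a=cv2.imread('pics/s18.png')[100:220,400:520];b=cv2.imread('pics/w18.png')[100:300,240:400]
cv2.imwrite('pics/c18.png',np.hstack([cv2.resize(a,(400,400)),cv2.resize(b,(320,400))]))
E
```

```text
t 26.45 [627.1 268.1 214.3] [-0.014  0.002 -1.   ] [-1.     0.023  0.014] [-0.1 -0.9  0.5] 85.4
t 26.6 [628.1 268.8 215.9] [-0.009  0.005 -1.   ] [-1.     0.023  0.009] [-0.3  0.5  0.2] 85.4
red (array([627. , 269.4]), 119, 0.75)
```

View pics/c18.png

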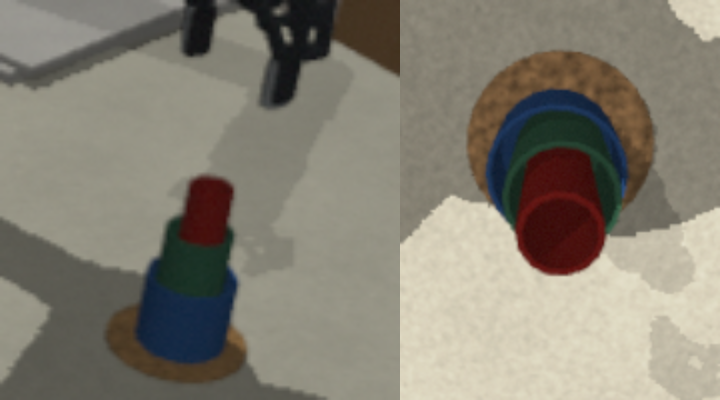

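Emit:
arm_command(
  increments=[1,0,-0.6,0,0,1,0,-1,0,0,1,0,-1,0,0,1,0,-1,0,0,1,0,-1,0,0],
)

```text
t: 27.02
eef_pos: [622.7, 174.3, 208.6]
ee_rot: [[-1.0, 0.018, -0.019], [0.018, 1.0, 0.002], [0.019, 0.001, -1.0]]
force: [0.0, 0.1, -0.2]
opening: 85.2
```

Emit:
arm_command(
  increments=[1,-0.1,-1,0,0,1,-0.1,-1,0,0,1,-0.1,-1,0,0,1,-0.1,-1,0,0,1,-0.1,-1,0,0],
)

```text
t: 27.43
eef_pos: [625.5, 64.5, 201.0]
ee_rot: [[-0.999, 0.019, -0.032], [0.019, 1.0, -0.003], [0.032, -0.003, -0.999]]
force: [1.2, 0.2, -0.5]
opening: 85.3
```

Emit:
arm_command(
  increments=[1,-0.1,-1,0,0,1,-0.1,-1,0,0,1,-0.1,-1,0,0,1,-0.1,-1,0,0,1,-0.1,-1,0,0],
)

```text
t: 27.85
eef_pos: [627.8, -44.9, 193.7]
ee_rot: [[-0.999, 0.022, -0.047], [0.022, 1.0, -0.005], [0.047, -0.006, -0.999]]
force: [-0.2, -0.0, 0.8]
opening: 85.7
```

Emit:
arm_command(
  increments=[1,-0.1,-1,0,0,1,-0.1,-1,0,0,1,-0.1,-1,0,0,1,-0.1,-1,0,0,1,-0.1,-1,0,0],
)

```text
t: 28.27
eef_pos: [629.2, -153.5, 186.2]
ee_rot: [[-0.998, 0.024, -0.061], [0.024, 1.0, -0.004], [0.061, -0.006, -0.998]]
force: [0.7, -0.4, -0.6]
opening: 85.5
```

Emit:
arm_command(
  increments=[1,-0.1,-0.8,0,0,1,-0.1,-0.8,0,0,1,-0.1,-0.6,0,0,1,0,-0.4,0,0,1,0,0,0,0],
)

```text
t: 28.68
eef_pos: [627.9, -214.5, 178.8]
ee_rot: [[-0.997, 0.031, -0.075], [0.031, 1.0, -0.002], [0.075, -0.004, -0.997]]
force: [-0.1, 0.2, -0.2]
opening: 85.5
```

```bash
python3 - <<'E'
from h import *
st();p=camera_params('wrist');snap({'wrist':'w19'});st()
print('lidA pred px',proj('wrist',(650,-275,15),p),proj('wrist',(632,-183,15),p))
E
```

```text
t 28.68 [ 627.9 -214.5  178.8] [-0.075 -0.002 -0.997] [-0.997  0.031  0.075] [-0.1  0.2 -0.2] 85.5
t 28.73 [ 627.9 -213.8  178.7] [-0.075 -0.002 -0.997] [-0.997  0.031  0.075] [ 0.4  0.2 -0.3] 85.4
lidA pred px (np.float64(284.1015223107688), np.float64(123.74143278170006)) (np.float64(306.5321764340711), np.float64(211.76094244214124))
```

View pics/w19.png

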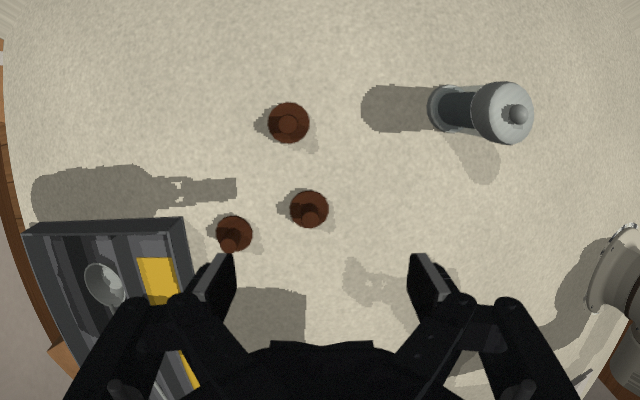

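Emit:
arm_command(
  increments=[1,0,0,1,0,1,0,0,1,0,1,0,0,1,0,1,0,0,0,0],
)

```text
t: 29.07
eef_pos: [624.0, -211.5, 118.4]
ee_rot: [[-0.997, 0.029, -0.071], [0.029, 1.0, -0.002], [0.071, -0.004, -0.997]]
force: [-0.6, -0.3, -1.8]
opening: 85.7
```

Emit:
arm_command(
  increments=[1,0,0,-0.4,0,1,0,0,-0.4,0,1,0,0,-0.4,0,1,0,0,-0.4,0,1,0,0,0,0],
)

```text
t: 29.48
eef_pos: [629.0, -209.6, 158.4]
ee_rot: [[-0.998, 0.024, -0.065], [0.024, 1.0, -0.004], [0.065, -0.006, -0.998]]
force: [0.5, -0.6, 1.4]
opening: 85.4
```

Emit:
arm_command(
  increments=[1,-1,0,0,0,1,-1,0,0,0,1,0,0,0,0,1,0,0,0,0],
)

```text
t: 29.82
eef_pos: [672.1, -210.7, 163.5]
ee_rot: [[-0.998, 0.024, -0.054], [0.024, 1.0, -0.005], [0.054, -0.007, -0.999]]
force: [-0.1, -0.4, -0.5]
opening: 85.8
```

Emit:
arm_command(
  increments=[1,0.5,0,0,0,1,0.5,0,0,0,1,0,0,0,0,1,0,0,0,0],
)

```text
t: 30.15
eef_pos: [651.2, -210.2, 166.6]
ee_rot: [[-0.998, 0.024, -0.051], [0.024, 1.0, -0.005], [0.051, -0.007, -0.999]]
force: [0.6, -0.2, -0.3]
opening: 85.8
```

Emit:
arm_command(
  increments=[1,0,0,-0.3,0,1,0,0,-0.3,0,1,0,0,-0.3,0,1,0,0,-0.3,0,1,0,0,-0.3,0],
)

```text
t: 30.57
eef_pos: [653.2, -210.2, 199.4]
ee_rot: [[-0.998, 0.024, -0.051], [0.024, 1.0, -0.005], [0.051, -0.007, -0.999]]
force: [0.3, -0.3, -0.1]
opening: 85.2
```

Emit:
arm_command(
  increments=[1,0,0,1,0,1,0,0,1,0,1,0,0,0,0,1,0,0,0,0],
)

```text
t: 30.9
eef_pos: [654.9, -211.2, 165.2]
ee_rot: [[-0.999, 0.023, -0.041], [0.024, 1.0, -0.008], [0.04, -0.009, -0.999]]
force: [-0.0, 0.4, -0.2]
opening: 85.6
```

Emit:
arm_command(
  increments=[1,0,-0.3,-0.4,0,1,0,-0.3,-0.4,0,1,0,-0.3,-0.4,0,1,0,-0.3,-0.4,0,1,0,-0.3,0,0],
)

```text
t: 31.32
eef_pos: [657.8, -243.6, 206.0]
ee_rot: [[-0.999, 0.021, -0.034], [0.022, 1.0, -0.011], [0.034, -0.012, -0.999]]
force: [0.1, -0.4, 0.5]
opening: 85.1
```

Emit:
arm_command(
  increments=[1,-0.7,0,0.7,0,1,-0.7,0,0.7,0,1,0,0,0,0,1,0,0,0,0],
)

```text
t: 31.65
eef_pos: [686.8, -249.6, 182.9]
ee_rot: [[-0.999, 0.025, -0.024], [0.026, 1.0, -0.013], [0.024, -0.014, -1.0]]
force: [0.7, -0.8, 0.7]
opening: 85.3
```

Emit:
arm_command(
  increments=[1,0.4,0,-0.4,0,1,0.4,0,-0.4,0,1,0.4,0,-0.4,0,1,0.4,0,0,0,1,0,0,0,0],
)

```text
t: 32.07
eef_pos: [650.9, -249.4, 213.8]
ee_rot: [[-0.999, 0.026, -0.022], [0.026, 1.0, -0.014], [0.021, -0.014, -1.0]]
force: [-0.8, 0.3, -0.7]
opening: 85.1
```

Emit:
arm_command(
  increments=[1,-0.7,0,0.7,0,1,-0.7,0,0.7,0,1,0,0,0,0,1,0,0,0,0],
)

```text
t: 32.4
eef_pos: [678.8, -250.8, 189.6]
ee_rot: [[-1.0, 0.026, -0.014], [0.026, 1.0, -0.015], [0.014, -0.016, -1.0]]
force: [0.8, -0.2, 0.2]
opening: 85.4
```

Emit:
arm_command(
  increments=[1,0.4,0,0,0,1,0.4,0,0,0,1,0.4,0,0,0,1,0.2,0,0,0,1,0,0,0,0],
)

```text
t: 32.82
eef_pos: [646.8, -249.7, 189.3]
ee_rot: [[-1.0, 0.026, -0.017], [0.026, 1.0, -0.015], [0.017, -0.015, -1.0]]
force: [0.0, 0.5, -0.5]
opening: 85.2
```

```bash
cat > lid.py <<'E'
from h import *
import sys
t=sys.argv[1];st();p=camera_params('wrist');snap({'wrist':t});st()
im=np.ascontiguousarray(cv2.imread(f'pics/{t}.png')[:,:,::-1]);h=cv2.cvtColor(im,cv2.COLOR_RGB2HSV)
m=(((h[...,0]<12)|(h[...,0]>175))&(h[...,1]>110)&(h[...,2]<140)).astype(np.uint8)
for c in cv2.findContours(m,0,1)[0]:
    a=cv2.contourArea(c)
    if 300<a<8000:
        x,y,w,hh=cv2.boundingRect(c);(u,v),_,_=cv2.fitEllipse(c);print((x,y,w,hh),a,'disc ctr@15',onz('wrist',u,v,15,p).round(1))
E
python3 lid.py w20
```

```text
t 32.82 [ 646.8 -249.7  189.3] [-0.017 -0.015 -1.   ] [-1.     0.026  0.017] [ 0.   0.5 -0.5] 85.2
t 32.87 [ 647.2 -249.8  189.5] [-0.016 -0.015 -1.   ] [-1.     0.026  0.016] [ 0.6 -0.3  0.7] 85.2
(248, 242, 33, 35) 788.5 disc ctr@15 [ 712.6 -161.8   15. ]
(318, 220, 36, 36) 878.0 disc ctr@15 [ 629.9 -186.    15. ]
(299, 138, 39, 38) 1072.5 disc ctr@15 [ 645.9 -276.6   15. ]
```

View pics/w20.png

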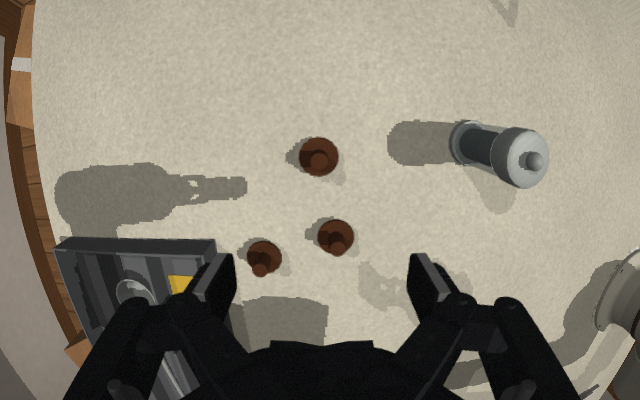

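Emit:
arm_command(
  increments=[1,0,-0.4,0,0,1,0,-0.5,0.3,0,1,0,-0.3,0.8,0,1,0,0,0.8,0,1,0,0,0.5,0],
)

```text
t: 33.28
eef_pos: [648.6, -279.2, 145.0]
ee_rot: [[-1.0, 0.026, -0.005], [0.026, 0.999, -0.019], [0.005, -0.019, -1.0]]
force: [-0.5, 0.8, 0.4]
opening: 85.6
```

Emit:
arm_command(
  increments=[1,0,0,0,0,1,0,0,0,0],
)

```text
t: 33.45
eef_pos: [647.1, -280.5, 141.0]
ee_rot: [[-1.0, 0.027, -0.011], [0.027, 0.999, -0.017], [0.011, -0.018, -1.0]]
force: [1.0, -0.3, 0.1]
opening: 85.5
```

```bash
python3 lid.py w21
```

```text
t 33.45 [ 647.1 -280.5  141. ] [-0.011 -0.017 -1.   ] [-1.     0.027  0.011] [ 1.  -0.3  0.1] 85.5
t 33.5 [ 647.  -280.3  140.9] [-0.012 -0.017 -1.   ] [-1.     0.027  0.011] [-0.4 -0.4 -0.1] 85.2
(244, 286, 36, 41) 922.0 disc ctr@15 [ 712.7 -160.9   15. ]
(321, 266, 38, 41) 1056.0 disc ctr@15 [ 629.7 -185.    15. ]
(299, 176, 44, 44) 1373.5 disc ctr@15 [ 646.1 -277.3   15. ]
```

View pics/w21.png

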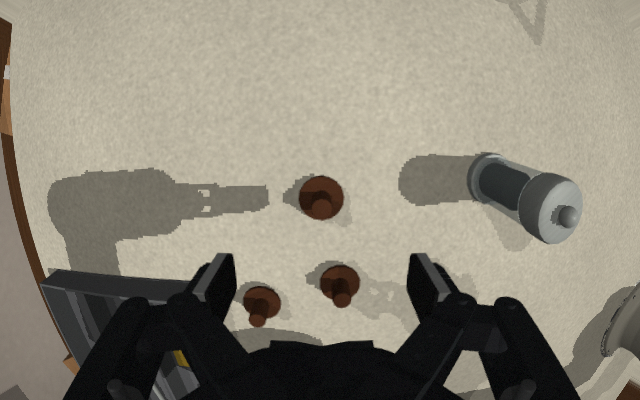

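Emit:
arm_command(
  increments=[1,0,0.2,0.5,0,1,0,0,0.8,0,1,0,0,0.8,0,1,0,0,0.6,0,1,0,0,0,0],
)

```text
t: 33.92
eef_pos: [649.6, -276.5, 87.7]
ee_rot: [[-1.0, 0.026, -0.003], [0.026, 0.999, -0.019], [0.002, -0.019, -1.0]]
force: [-0.2, 0.1, -1.1]
opening: 85.6
```

Emit:
arm_command(
  increments=[1,0,0,0,0],
)

```text
t: 34.0
eef_pos: [649.8, -276.2, 87.7]
ee_rot: [[-1.0, 0.025, -0.003], [0.025, 0.999, -0.019], [0.002, -0.019, -1.0]]
force: [0.7, 1.1, 0.6]
opening: 85.3
```

```bash
python3 lid.py w22
```

```text
t 34.0 [ 649.8 -276.2   87.7] [-0.003 -0.019 -1.   ] [-1.     0.025  0.002] [0.7 1.1 0.6] 85.3
t 34.05 [ 649.7 -276.1   87.6] [-0.003 -0.019 -1.   ] [-1.     0.026  0.003] [ 0.7  1.2 -0.7] 85.3
(235, 313, 43, 41) 1073.5 disc ctr@15 [ 712.9 -162.8   15. ]
(325, 291, 46, 51) 1485.5 disc ctr@15 [ 629.3 -183.1   15. ]
(299, 186, 55, 54) 2097.5 disc ctr@15 [ 646.  -277.3   15. ]
```

View pics/w22.png

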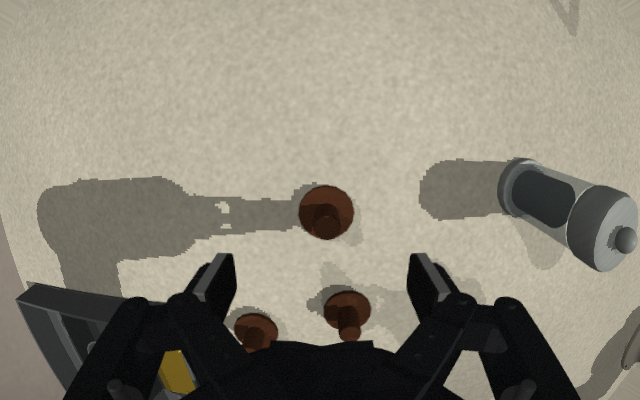

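Emit:
arm_command(
  increments=[1,0.17,0,0.4,0,1,0,0,0.6,0,1,0,0,0.6,0,1,0,0,0.5,0,1,0,0,0.2,0],
)

```text
t: 34.47
eef_pos: [648.3, -277.1, 42.0]
ee_rot: [[-1.0, 0.025, 0.005], [0.025, 0.999, -0.021], [-0.005, -0.02, -1.0]]
force: [0.4, -0.5, -0.3]
opening: 85.6
```

Emit:
arm_command(
  increments=[1,0,0,0,0],
)

```text
t: 34.55
eef_pos: [647.4, -276.9, 40.0]
ee_rot: [[-1.0, 0.025, 0.002], [0.025, 0.999, -0.02], [-0.003, -0.02, -1.0]]
force: [-0.3, 0.0, -0.8]
opening: 85.7
```

```bash
python3 lid.py w23
```

```text
t 34.55 [ 647.4 -276.9   40. ] [ 0.002 -0.02  -1.   ] [-1.     0.025 -0.003] [-0.3  0.  -0.8] 85.7
t 34.6 [ 647.4 -276.9   40.2] [ 0.002 -0.02  -1.   ] [-1.     0.025 -0.003] [-1.2  1.1 -0.2] 85.3
(322, 327, 54, 21) 437.5 disc ctr@15 [ 629.2 -198.5   15. ]
(290, 206, 68, 71) 3214.5 disc ctr@15 [ 645.9 -277.2   15. ]
```

View pics/w23.png

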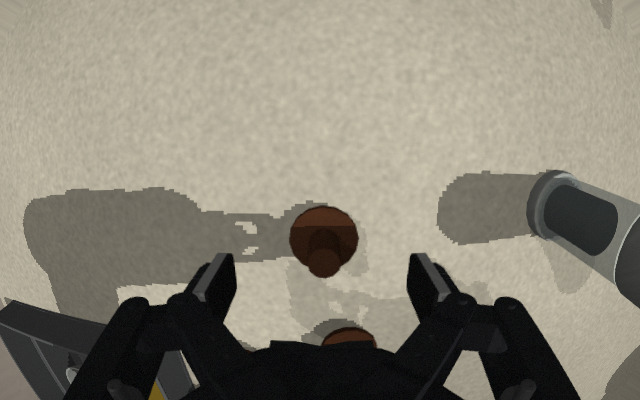

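Emit:
arm_command(
  increments=[1,0.06,0,0.5,0,1,0,0,0.35,0,1,0,0,0,0,1,0,0,0,0],
)

```text
t: 34.93
eef_pos: [646.8, -277.6, 22.0]
ee_rot: [[-1.0, 0.025, 0.003], [0.025, 0.999, -0.021], [-0.004, -0.02, -1.0]]
force: [0.5, -0.2, 0.0]
opening: 85.5
```

Emit:
arm_command(
  increments=[-1,0,0,0,0,-1,0,0,0,0,-1,0,0,0,0,-1,0,0,0,0,-1,0,0,0,0],
)

```text
t: 35.35
eef_pos: [647.7, -277.8, 23.1]
ee_rot: [[-1.0, 0.025, 0.006], [0.025, 0.999, -0.021], [-0.006, -0.021, -1.0]]
force: [0.4, 0.7, 0.0]
opening: 25.8
```

Emit:
arm_command(
  increments=[-1,0,0,0,0,-1,0,0,0,0,-1,0,0,0,0,-1,0,0,0,0,-1,0,0,0,0],
)

```text
t: 35.77
eef_pos: [647.8, -277.8, 23.6]
ee_rot: [[-1.0, 0.025, 0.006], [0.025, 0.999, -0.021], [-0.007, -0.021, -1.0]]
force: [-0.4, -0.2, -1.0]
opening: 15.7
```

Emit:
arm_command(
  increments=[-1,0,0,-0.6,0,-1,0,0,-0.8,0,-1,0,0,-0.8,0,-1,0,0,-0.8,0,-1,0,0,-0.8,0],
)

```text
t: 36.18
eef_pos: [644.3, -275.4, 99.5]
ee_rot: [[-1.0, 0.025, -0.004], [0.025, 1.0, -0.019], [0.004, -0.019, -1.0]]
force: [-0.4, -0.7, -0.3]
opening: 16.1
```

Emit:
arm_command(
  increments=[-1,0,0,-0.8,0,-1,0,0,-0.8,0,-1,0,0,-0.8,0,-1,0,0,-0.8,0,-1,0,0,-0.8,0],
)

```text
t: 36.6
eef_pos: [644.2, -273.9, 188.9]
ee_rot: [[-1.0, 0.025, -0.001], [0.025, 0.999, -0.02], [0.001, -0.02, -1.0]]
force: [0.2, -0.6, -0.1]
opening: 15.7
```

Emit:
arm_command(
  increments=[-1,0,0.4,-0.3,0,-1,0,0.8,0,0,-1,0,0.8,0,0,-1,0,0.8,0,0,-1,0,0.8,0,0],
)

```text
t: 37.02
eef_pos: [646.5, -198.9, 199.5]
ee_rot: [[-1.0, 0.03, 0.008], [0.03, 0.999, -0.021], [-0.009, -0.021, -1.0]]
force: [-0.2, -0.3, -0.3]
opening: 15.9
```

Emit:
arm_command(
  increments=[-1,0,0.8,0,0,-1,0,0.8,0,0,-1,0,0.8,0,0,-1,0,0.8,0,0,-1,0,0.8,0,0],
)

```text
t: 37.43
eef_pos: [644.6, -107.3, 193.1]
ee_rot: [[-1.0, 0.027, -0.0], [0.027, 0.999, -0.018], [-0.0, -0.018, -1.0]]
force: [-0.4, 0.5, -0.7]
opening: 15.7
```

Emit:
arm_command(
  increments=[-1,0,0.8,-0.1,0,-1,0,0.8,-0.1,0,-1,0,0.8,-0.1,0,-1,0,0.8,-0.1,0,-1,0,0.8,-0.1,0],
)

```text
t: 37.85
eef_pos: [640.8, -15.7, 196.1]
ee_rot: [[-1.0, 0.023, -0.012], [0.023, 1.0, -0.017], [0.012, -0.017, -1.0]]
force: [-0.1, 0.3, -0.5]
opening: 16.0
```

Emit:
arm_command(
  increments=[-1,0,0.8,-0.1,0,-1,0,0.8,-0.1,0,-1,0,0.8,-0.1,0,-1,0,0.8,-0.1,0,-1,0,0.8,-0.1,0],
)

```text
t: 38.27
eef_pos: [636.2, 75.1, 200.0]
ee_rot: [[-1.0, 0.019, -0.022], [0.019, 1.0, -0.017], [0.022, -0.018, -1.0]]
force: [0.2, -0.8, -0.6]
opening: 15.8
```

Emit:
arm_command(
  increments=[-1,0,0.8,-0.1,0,-1,0,0.8,-0.1,0,-1,0,0.8,-0.1,0,-1,0,0.8,-0.1,0,-1,0,0.8,-0.1,0],
)

```text
t: 38.68
eef_pos: [630.6, 165.2, 203.8]
ee_rot: [[-0.999, 0.014, -0.032], [0.015, 1.0, -0.019], [0.032, -0.02, -0.999]]
force: [0.6, 0.7, -0.2]
opening: 16.3
```

Emit:
arm_command(
  increments=[-1,0,0.4,-0.3,0,-1,0,0.3,-0.3,0,-1,0,0,-0.3,0,-1,0,0,0,0],
)

```text
t: 39.02
eef_pos: [627.9, 185.8, 220.5]
ee_rot: [[-0.999, 0.008, -0.036], [0.008, 1.0, -0.021], [0.036, -0.021, -0.999]]
force: [-0.1, -0.6, 0.4]
opening: 15.8
```

Emit:
arm_command(
  increments=[-1,-0.7,0,0.7,0,-1,-0.7,0,0.7,0,-1,0,0,0,0,-1,0,0,0,0],
)

```text
t: 39.35
eef_pos: [655.7, 183.2, 193.8]
ee_rot: [[-0.999, 0.01, -0.033], [0.01, 1.0, -0.019], [0.033, -0.019, -0.999]]
force: [0.6, 0.4, -0.8]
opening: 15.9
```

Emit:
arm_command(
  increments=[-1,0.4,0.3,-0.4,0,-1,0.4,0.3,-0.4,0,-1,0.4,0.3,-0.4,0,-1,0.3,0,0,0,-1,0,0,0,0],
)

```text
t: 39.77
eef_pos: [622.8, 202.6, 224.3]
ee_rot: [[-0.999, 0.012, -0.031], [0.012, 1.0, -0.017], [0.031, -0.018, -0.999]]
force: [-0.7, 0.0, -0.2]
opening: 15.9
```

Emit:
arm_command(
  increments=[-1,-0.7,0,0.7,0,-1,-0.7,0,0.7,0,-1,0,0,0,0,-1,0,0,0,0],
)

```text
t: 40.1
eef_pos: [650.3, 203.7, 199.2]
ee_rot: [[-1.0, 0.008, -0.024], [0.008, 1.0, -0.014], [0.024, -0.014, -1.0]]
force: [-0.1, -0.2, 0.2]
opening: 15.7
```

Emit:
arm_command(
  increments=[-1,0.4,0.3,-0.2,0,-1,0.4,0.3,-0.2,0,-1,0.4,0.3,-0.2,0,-1,0.3,0,0,0,-1,0,0,0,0],
)

```text
t: 40.52
eef_pos: [617.1, 223.9, 212.8]
ee_rot: [[-1.0, 0.009, -0.025], [0.009, 1.0, -0.014], [0.025, -0.014, -1.0]]
force: [0.3, -0.3, -0.5]
opening: 16.0
```

Emit:
arm_command(
  increments=[-1,-0.7,0.4,0.4,0,-1,0,0.5,0.4,0,-1,0,0.5,0,0,-1,0,0.3,0,0,-1,0,0,0,0],
)

```text
t: 40.93
eef_pos: [629.3, 260.8, 198.9]
ee_rot: [[-1.0, 0.006, -0.022], [0.007, 1.0, -0.012], [0.022, -0.012, -1.0]]
force: [-0.0, -0.2, 0.0]
opening: 16.0
```

Emit:
arm_command(
  increments=[-1,0,0,0,0],
)

```text
t: 41.02
eef_pos: [629.0, 261.4, 199.0]
ee_rot: [[-1.0, 0.005, -0.022], [0.006, 1.0, -0.012], [0.022, -0.012, -1.0]]
force: [0.1, -0.0, -0.5]
opening: 15.4
```

```bash
cat > v.py <<'E'
from h import *
import sys
t=sys.argv[1];st();p=camera_params('wrist');snap({'wrist':'w'+t});snap({'scene':'s'+t,'side':'d'+t});st()
a=cv2.imread(f'pics/s{t}.png')[80:200,400:520];b=cv2.imread(f'pics/w{t}.png')[130:330,240:400];c=cv2.imread(f'pics/d{t}.png')[200:320,140:240]
cv2.imwrite(f'pics/c{t}.png',np.hstack([cv2.resize(a,(280,280)),cv2.resize(b,(224,280)),cv2.resize(c,(233,280))]))
E
python3 v.py 24
```

```text
t 41.02 [629.  261.4 199. ] [-0.022 -0.012 -1.   ] [-1.     0.006  0.022] [ 0.1 -0.  -0.5] 15.4
t 41.17 [629.2 260.7 199.2] [-0.022 -0.012 -1.   ] [-1.     0.007  0.021] [-0.4  0.6 -0.5] 15.7
```

View pics/c24.png

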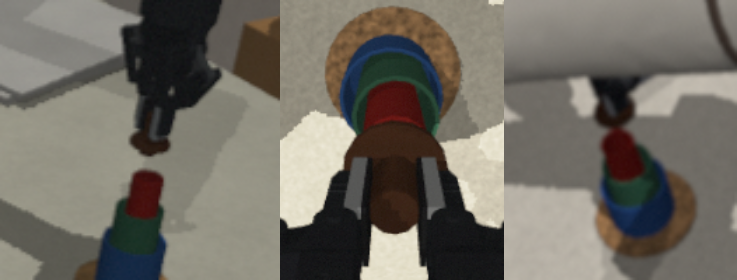

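View pics/w24.png

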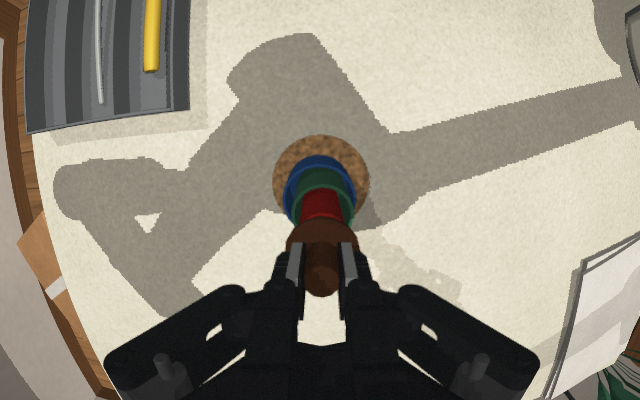

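Emit:
arm_command(
  increments=[-1,0.06,0.22,0,0,-1,0,0.17,0.4,0,-1,0,0,0.4,0,-1,0,0,0,0,-1,0,0,0,0],
)

```text
t: 41.58
eef_pos: [627.6, 267.9, 181.9]
ee_rot: [[-1.0, 0.008, -0.021], [0.008, 1.0, -0.012], [0.021, -0.012, -1.0]]
force: [0.4, -0.0, -0.2]
opening: 15.8
```

```bash
cat > disc.py <<'E'
from h import *
import sys
t=sys.argv[1];p=camera_params('wrist');s=r.read_state()
im=np.ascontiguousarray(cv2.imread(f'pics/w{t}.png')[:,:,::-1])
z=s['eef_pos'][2]-23.5+12.5
h=cv2.cvtColor(im,cv2.COLOR_RGB2HSV)
m=((h[...,0]>3)&(h[...,0]<12)&(h[...,1]>110)&(h[...,2]<110)).astype(np.uint8)
m[:, :270]=0;m[:,380:]=0;m[:190]=0
from scipy.optimize import least_squares
P=[]
for u in range(290,354,2):
    v=np.nonzero(m[:300,u])[0]
    if len(v): P.append(onz('wrist',u,v[0],z,p)[:2])
P=np.array(P);q=least_squares(lambda q:np.hypot(*(P-q).T)-21,s['eef_pos'][:2],loss='cauchy');print('disc',q.x.round(1),np.abs(q.fun).mean())
mr=mask(im,'red');ys,xs=np.nonzero(mr[150:260,290:360]);print('red visible',xs.min()+290,xs.max()+290,ys.min()+150,ys.max()+150)
E
python3 v.py 25; python3 disc.py 25
```

```text
t 41.58 [627.6 267.9 181.9] [-0.021 -0.012 -1.   ] [-1.     0.008  0.021] [ 0.4 -0.  -0.2] 15.8
t 41.73 [627.7 268.  182.4] [-0.021 -0.011 -1.   ] [-1.     0.008  0.021] [-0.2 -0.1 -0.1] 15.7
disc [627.3 269.8] 2.836919564976027
red visible 296 343 185 224
```

View pics/c25.png

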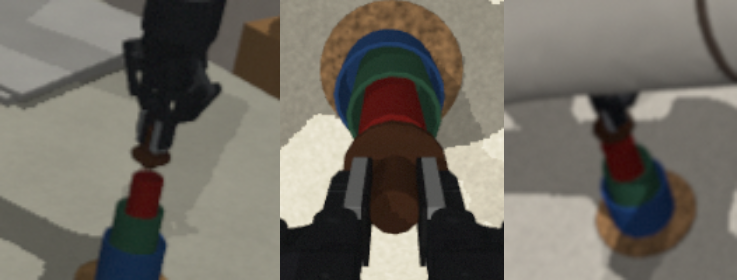

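Emit:
arm_command(
  increments=[-1,0,0.05,0.2,0,-1,0,0,0.3,0,-1,0,0,0.2,0,-1,0,0,0,0],
)

```text
t: 42.07
eef_pos: [627.9, 268.9, 167.8]
ee_rot: [[-1.0, 0.008, -0.019], [0.009, 1.0, -0.01], [0.019, -0.01, -1.0]]
force: [0.4, -0.4, -0.6]
opening: 15.8
```

Emit:
arm_command(
  increments=[-1,0,0,0.2,0,-1,0,0,0.15,0,-1,0,0,0,0],
)

```text
t: 42.32
eef_pos: [627.6, 268.7, 159.7]
ee_rot: [[-1.0, 0.009, -0.02], [0.009, 1.0, -0.011], [0.02, -0.011, -1.0]]
force: [-0.6, 0.1, 0.0]
opening: 15.6
```

```bash
python3 v.py 26
```

```text
t 42.32 [627.6 268.7 159.7] [-0.02  -0.011 -1.   ] [-1.     0.009  0.02 ] [-0.6  0.1  0. ] 15.6
t 42.47 [628.  268.9 160.6] [-0.019 -0.01  -1.   ] [-1.     0.009  0.019] [ 0.1  0.4 -0. ] 15.6
```

View pics/c26.png

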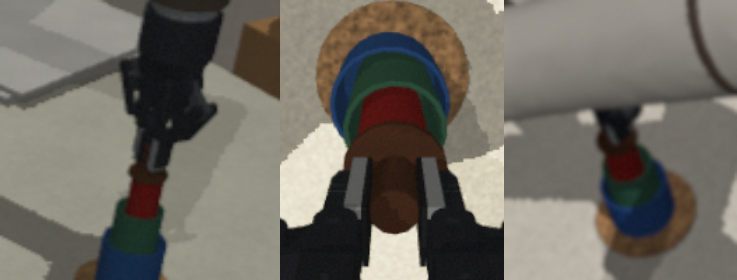

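Plug is in the mouth with no force; final few millimetres.

Emit:
arm_command(
  increments=[-1,0,0,0.15,0,-1,0,0,0.08,0],
)

```text
t: 42.63
eef_pos: [629.2, 269.2, 157.7]
ee_rot: [[-1.0, 0.008, -0.015], [0.008, 1.0, -0.009], [0.015, -0.009, -1.0]]
force: [-1.0, 0.3, 3.2]
opening: 15.6
```

Emit:
arm_command(
  increments=[1,0,0,0,0,1,0,0,0,0,1,0,0,0,0,1,0,0,0,0,1,0,0,0,0],
)

```text
t: 43.05
eef_pos: [629.1, 269.3, 157.8]
ee_rot: [[-1.0, 0.008, -0.015], [0.008, 1.0, -0.008], [0.015, -0.008, -1.0]]
force: [0.0, -0.3, 0.2]
opening: 75.3
```

Emit:
arm_command(
  increments=[1,0,0,0,0,1,0,0,0,0,1,0,0,-0.4,0,1,0,0,-0.6,0,1,0,0,-0.8,0],
)

```text
t: 43.47
eef_pos: [627.4, 268.5, 190.9]
ee_rot: [[-1.0, 0.008, -0.023], [0.009, 1.0, -0.013], [0.023, -0.013, -1.0]]
force: [-0.9, 0.1, -0.7]
opening: 85.4
```

Emit:
arm_command(
  increments=[1,0,0,-0.8,0,1,0,0,-0.8,0,1,0,0,-0.8,0,1,0,0,-0.8,0,1,0,0,0,0],
)

```text
t: 43.88
eef_pos: [630.4, 269.7, 264.5]
ee_rot: [[-1.0, 0.008, -0.016], [0.008, 1.0, -0.01], [0.016, -0.01, -1.0]]
force: [1.3, 0.9, 1.4]
opening: 85.2
```

```bash
python3 v.py 27
```

```text
t 43.88 [630.4 269.7 264.5] [-0.016 -0.01  -1.   ] [-1.     0.008  0.016] [1.3 0.9 1.4] 85.2
t 44.03 [628.3 269.  259.1] [-0.024 -0.013 -1.   ] [-1.     0.009  0.024] [-0.2  0.5 -0.7] 85.3
```

View pics/s27.png

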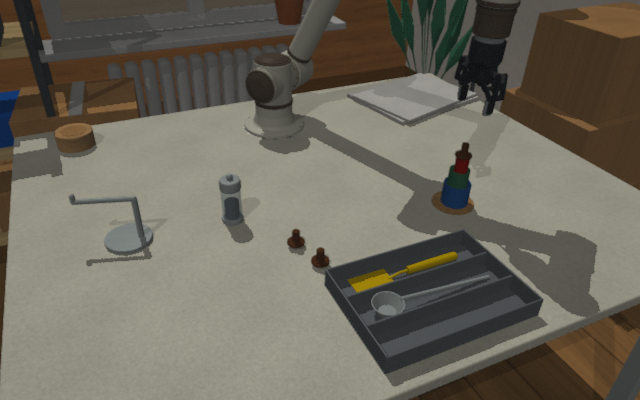

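View pics/c27.png

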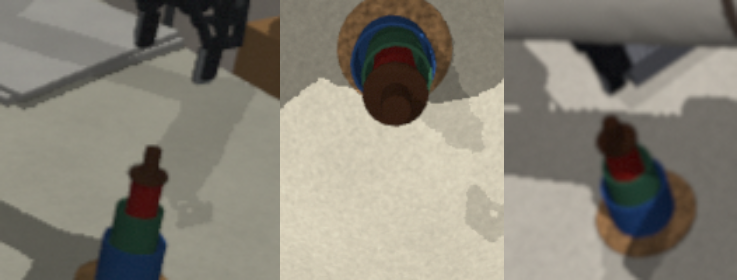

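```bash
python3 - <<'E'
import cv2,numpy as np
a=cv2.imread('pics/s27.png')[135:215,425:490];b=cv2.imread('pics/w27.png')[120:230,270:360]
cv2.imwrite('pics/c28.png',np.hstack([cv2.resize(a,None,fx=6,fy=6,interpolation=2),cv2.resize(b,(390,480),interpolation=2)]))
E
```

```text
(no output)
```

View pics/c28.png

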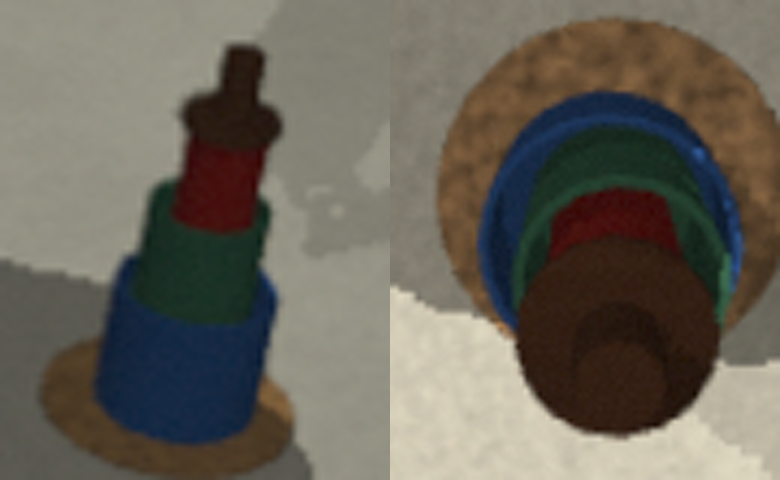

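```bash
python3 -c "
from cell import order
print(order.sign_off())"
```

```text
the job is handed in; nothing more can be done
None
```

The canister set is packed and handed in at about 44 s of the 99 s allowed. Blue stands on the cork trivet, green is inside it, red is inside the green, and the lid that stood farthest to the robot's right is on the red, knob up.

**Each placing:** Green, red and lid touched down within 1 mm of the height expected. Blue did so within about 2 mm, with peak forces around 8 N.

**Final pictures:** The stack stands upright with the lid flat on the red rim. The gripper is clear of it, and the mill and roll holder appear at the same pixels as at the start.

**Checks that disagreed:**
- **Blue on the trivet:** I measured the canister at (628, 269.5) and the trivet centre at (626–630, 267–270), so blue may be up to about 3 mm off the middle.
- **Between cameras:** the wrist camera put the canisters 3–4 mm off in y from the fixed cameras. I relied on views showing both parts together.
- **Tool tilt:** fast moves tilted the tool, up to 4° while it was empty. I trimmed this, so each part was set down within about 1°.
- **First reach for blue:** the open gripper came down about 9 mm off in x and may have brushed the canister. I raised it, measured again and gripped cleanly.

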